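# Lock the code reader's ring and present a specimen jar to it

### The arm

A 6-joint arm with a two-finger parallel gripper is mounted at the origin on the work surface. World frame = base frame: x ahead of the robot, y to its left, z up, the work surface at z = 0. Lengths are in mm, angles in degrees, forces in N, time in s.
With the tool pointing down it reaches from about 300 to 850 mm from the base axis. Payload 4.2 kg.
Tool frame: the origin (TCP) lies midway between the tips of the shut fingers; the grasp point (between the pads) lies 19 mm behind it; x points along the fingers, z is the direction in which the jaws open and shut, and the axes are right-handed (so a half turn about x gives the same grasp; the last joint's range is limited). The gripper opens to 91 mm and grips with 3 to 60 N. Pads are 32 mm wide; open, the fingers measure 118 mm over their backs; the gripper's body (76 mm by 178 mm) begins 60 mm behind the grasp point.
Start: joints at [69.5, 18.312, 89.639, -0, 72.044, -1.146], TCP at [190.566, 542.524, 175.476] pointing down, gripper open.
Joint ranges: [-177.97, 177.97], [-48.28, 115.42], [12.27, 149.76], [-77.06, 257.06], [2.81, 150.46], [-146.56, 146.56]. Speed limits (degrees/s): [147.25, 147.25, 180, 180, 180, 180].

### API

Orientations are given as [roll, pitch, yaw] about the fixed x, y, z axes, in that order (R = Rz(yaw) Ry(pitch) Rx(roll)).
In Python, from workcell import env gives the robot as it stands.
- The arm moves only by the tool send_rows, never from a script. Its argument "commands" is a list that holds one entry, the list of rows, each a list of 6 numbers: the shift along the tool's x, y, z normalised to -1 to 1, where 1 is 0.1 m, then the turn, a rotation vector about the tool's x, y, z normalised to -1 to 1, where 1 is 2 pi rad. In form: [[[x, y, z, wx, wy, wz], ...]]. A call has 1 to 20 rows; each row is the pose to reach, as a shift and turn from the pose commanded when the call began, along the tool's axes at that moment, turning the shorter way round; what a row does not reach only later rows make up. A row lasts 1/8 s, in which the tool goes at most 62.5 mm and 10.7 degrees, less where a joint would pass 70% of its speed; a pose out of reach is approached as far as the arm can. A call with a number of a shift or a turn outside -1 to 1 is refused whole. A call with a gripper value outside its range is refused whole. "jaw" is the closure, from -1 (fully open) to 1 (shut), so that 0 is half open, set as the call begins (left out, the last holds). The fingers move at their own pace and stop on an object; "force" is the grip in N (left out, the last holds). Time passes only in rows, so rows that repeat a pose let the fingers close. It gives the time, the measured TCP pose, the force and the opening at its end, in the units of the state.
- env.state(): the state, without advancing time (a new reading comes with each control period).
- env.grab_frame(name): name is "scene" or "top" or "wrist"; returns (picture, depth): 480x640x3 uint8, red, green, blue; 480x640 float32, mm along the optical axis (not along the pixel's ray), 0 where there is no reading.
- env.get_calibration(name): a dict with "mtx" (3x3 intrinsics, pixels), "camera_from_world" (4x4, takes a point from world to camera coordinates). Camera axes: x right, y up, looking along -z (the intrinsics and any distortion apply to the point x, -y, -z); pixel columns grow to the right and rows downward; lengths in mm; the calibration is good to about 2 mm. A picture is of the moment at which its call begins: read the wrist's pose just before it. get_calibration takes no time and is no camera call; for the wrist camera it gives the pose at the moment of the call.
- env.job_done(): hands the job in, once; it reports no verdict.
The state is a dict: "time_s": time; "qpos": joint angles; "qvel": joint speeds; "effort": joint torques, N m; "ee_pos": TCP position; "ee_rot": TCP orientation; "force": force on the tool from outside, world axes, zero at the start; "torque": the same for the moment, N m; "gripper_width": finger opening in mm.
Only numpy, scipy, OpenCV 4.12 (cv2) and the standard library are available. Lean on these libraries where they do the work, as an engineer would, in place of code of your own. Each camera call takes 0.05 s, during which the arm holds its last target.

### The job

At the specimen desk, first turn the reader's lock collar clockwise, by its upright tab, until it is fully home at the broad locked mark. Then take the tall capped jar out of the white intake tray, carry it over the rack of jars without bumping the rack, and present its foot to the reader's round window: hold it upright, centred over the window and hovering about 15 mm above it, never touching the reader with the jar. Finish like that, still holding the jar in the air, and leave the other jars and the test card as they stand.

Things in the scene. Friction and masses are not known exactly. Their poses are not given: they have to be found in the camera images.
- window (a point): Centre of the reader's window, at the level of its collar's top face, 65 mm above the table; z up. The reader is a fixed grey box 160 x 160 x 55 mm high, its place and yaw vary (it may be left or right of the rack). On its top lies a dark round glass 49 mm across, surrounded by an aluminium lock collar, a ring 84 mm across and 10 mm high whose hinge axis is the vertical through this point. The glass is 1 mm below this point; nothing but the collar's tab stands higher than it.
- collar (a joint): Turn of the lock collar (rad), 0 = free (thin white mark), growing clockwise seen from above, 1.3 = locked, the end stop, where the tab points at the broad white mark on the box. Starts between 0 and 0.45. It turns stiffly (about 2 to 3 N at the tab) and stays where it is left.
- collar_tab (a point): Grip point in the collar's upright tab, 55 mm out from the window's centre and 85 mm above the table. The tab is an aluminium plate standing on the collar, 10 mm thick across the radius (along the direction of turning), 28 mm long along the radius (39 to 67 mm out) and its top is 100 mm above the table (45 mm above the box's top). The radial direction is that from window to this point; it turns with the collar, on the robot's side of the reader.
- jar_mid (a point): Centre (half-way up) of the wanted jar: the tall capped one in the intake tray, frosted plastic with a red cap, a loose upright cylinder 46 mm across and 80 mm high; its foot is 40 mm below this point and z is its axis. About 0.1 kg. It stands on the tray's floor, 4 mm above the table; tray position and the jar's end of the tray vary.
- short_jar_mid (a point): Centre of the short capped jar in the same tray, 46 mm across and 55 mm high, same cap, loose; to be left alone. It stands about 100 mm from the tall jar along the tray's long side.
- tray_mid (a point): Centre of the underside of the fixed white intake tray, 200 mm (its x) by 130 mm (its y), walls only 20 mm high and 4 mm thick.
- rack_top (a point): Middle of the top of the fixed steel rack with four capped jars, between tray and reader: 300 mm long (its x, roughly away from the robot), 66 mm wide (its y); the caps' tops are at this height, 107 mm above the table.
- open_jar_mid (a point): Centre of a loose empty open jar, 54 mm across the rim and 60 mm high, standing beyond the reader; to be left alone.
- card_mid (a point): Centre of a loose test card lying on the table beyond the tray, 34 x 100 x 8 mm; to be left alone.
Mind the look-alikes: they are no part of the job. There is more than one size of the part that bears window; the job needs the smaller. What is shaped like the part that bears jar_mid but black is not meant.

How it is judged:
By the outcome, as a careful person would: the job done as asked, in the order asked, and still so for the second after the job is handed in, while the arm keeps its last pose, push and grip.
It also fails if it takes over 67 s, if anything falls off the work surface, if the arm or the gripper's body presses on something with over 40 N, if the wrist force passes 120 N, or if a joint passes its speed limit or range.

## Working session

There is one attempt and no reset: what is moved stays moved. The work goes in short steps, Python scripts to look and compute and a tool call to move; the robot and the scene stay as the last step left them, time stands still between calls to the robot, and variables do not carry over. Pictures are saved under pics/ and viewed, and the job is handed in when it is done.

Besides the shell and the picture viewer there is one more tool, called after "Request:" as a command line: name --argument value ..., lists and objects as JSON in quotes. send_rows: Moves the arm, as the interface text tells. Its arguments: {"type":"object","properties":{"commands":{"type":"array","items":{"type":"array","items":{"type":"array","items":{"type":"number","minimum":-1,"maximum":1}}}},"jaw":{"type":"number"},"force":{"type":"number"}},"required":["commands"]}

```bash
mkdir -p pics; ls
python3 - <<'E'
from workcell import env
import cv2, numpy as np
for n in ["scene","top"]:
    p,d=env.grab_frame(n)
    cv2.imwrite(f"pics/{n}0.png",p[:,:,::-1]); np.save(f"pics/{n}0.npy",d)
    c=env.get_calibration(n); print(n,c)
    np.savez(f"pics/{n}0cal.npz",**c)
print(env.state())
E
```

```text
pics
scene {'mtx': array([[448.99635631,   0.        , 319.70013994],
       [  0.        , 448.99635631, 233.07990607],
       [  0.        ,   0.        ,   1.        ]]), 'camera_from_world': array([[ 6.23923490e-01,  7.81173598e-01, -2.20746027e-02,
        -2.47368795e+02],
       [-4.27528557e-01,  3.64839824e-01,  8.27110172e-01,
         1.22069572e+02],
       [ 6.54170323e-01, -5.06615942e-01,  5.61606157e-01,
        -1.36827224e+03],
       [ 0.00000000e+00,  0.00000000e+00,  0.00000000e+00,
         1.00000000e+00]])}
top {'mtx': array([[447.91699896,   0.        , 318.08578695],
       [  0.        , 447.91699896, 241.30279585],
       [  0.        ,   0.        ,   1.        ]]), 'camera_from_world': array([[ 7.99285907e-03, -9.99859662e-01,  1.47231547e-02,
        -6.33957881e+01],
       [ 9.82786089e-01,  1.05723575e-02,  1.84444375e-01,
        -4.95028891e+02],
       [-1.84574149e-01,  1.29954738e-02,  9.82732670e-01,
        -9.36129408e+02],
       [ 0.00000000e+00,  0.00000000e+00,  0.00000000e+00,
         1.00000000e+00]])}
{'time_s': 0.1, 'qpos': array([ 6.95001522e+01,  1.83467065e+01,  8.96990985e+01,  7.96730840e-04,
        7.20419694e+01, -1.14592503e+00]), 'qvel': array([ 0.06937539, -0.00799015, -0.26700338,  0.11986343,  0.05618434,
       -0.01580979]), 'effort': array([-2.64995615e-04, -4.13329518e+01, -2.32513404e+01,  7.28662871e-02,
        4.22063016e-02, -5.17885792e-05]), 'ee_pos': array([190.37660014, 542.04152112, 174.71928213]), 'ee_rot': array([ 178.35959463,   89.91222231, -110.99457441]), 'force': array([ 0.48908089, -1.00632285,  1.05287823]), 'torque': array([-0.06699903, -0.00017804,  0.01938545]), 'gripper_width': 90.86327089910056}
```

View pics/top0.png

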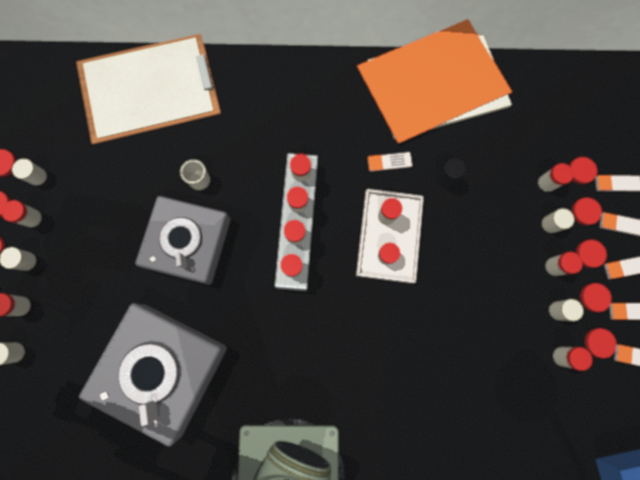

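View pics/scene0.png

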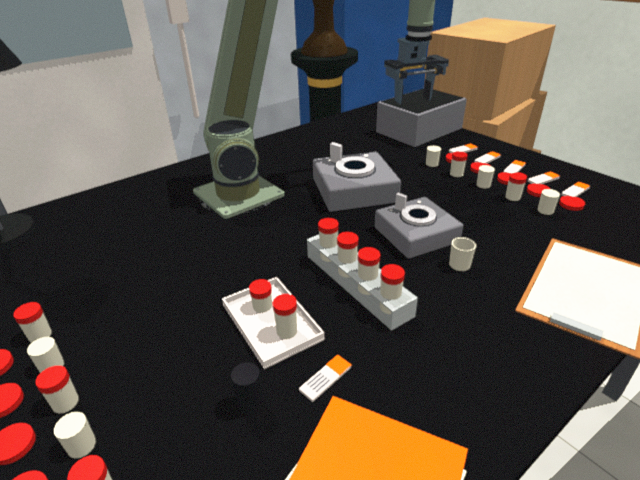

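The top view shows the small reader at about (180,238), with its collar tab at (181,260). The rack is at (295,225), and the tray has two red caps at (391,208) and (389,253). The large reader at (150,373) is a look-alike. Next I'll measure these.

```bash
cat > h.py <<'E'
import numpy as np, cv2
def load(n,k):
    c=np.load(f"pics/{n}{k}cal.npz"); return cv2.imread(f"pics/{n}{k}.png"),np.load(f"pics/{n}{k}.npy"),c["mtx"],c["camera_from_world"]
def ray(K,T,u,v):
    d=np.array([(u-K[0,2])/K[0,0],-(v-K[1,2])/K[1,1],-1.])
    R=T[:3,:3]; return -R.T@T[:3,3], R.T@d
def onz(K,T,u,v,z):
    o,d=ray(K,T,u,v); return o+d*(z-o[2])/d[2]
def dep(K,T,u,v,D):
    o,d=ray(K,T,u,v); return o+d*D
def proj(K,T,p):
    q=T[:3,:3]@np.array(p)+T[:3,3]; return K[0,0]*q[0]/-q[2]+K[0,2], K[1,1]*-q[1]/-q[2]+K[1,2]
E
python3 - <<'E'
from h import *
np.set_printoptions(precision=1,suppress=True)
im,D,K,T=load("top",0)
hsv=cv2.cvtColor(im,cv2.COLOR_BGR2HSV)
m=((hsv[...,1]>150)&(hsv[...,2]>120)&((hsv[...,0]<6)|(hsv[...,0]>172))).astype(np.uint8)
n,l,s,c=cv2.connectedComponentsWithStats(m)
for i in range(1,n):
    if s[i,4]>60 and 240<c[i,0]<460:
        d=D[l==i]; u,v=c[i]; print(c[i],s[i],dep(K,T,u,v,np.median(d)))
# cloud around reader
vv,uu=np.mgrid[0:480,0:640]
o=-T[:3,:3].T@T[:3,3]
d=np.stack([(uu-K[0,2])/K[0,0],-(vv-K[1,2])/K[1,1],-np.ones_like(uu,float)],-1)@T[:3,:3]
P=o+d*D[...,None]; np.save("pics/P.npy",P)
for y in range(195,285,4): print(y,P[y,130:236:6,2].astype(int))
big=cv2.resize(im[185:295,120:240],None,fx=6,fy=5.4,interpolation=cv2.INTER_CUBIC);cv2.imwrite("pics/reader0.png",big)
big=cv2.resize(im[140:300,260:440],None,fx=4.4,fy=3.7,interpolation=cv2.INTER_CUBIC);cv2.imwrite("pics/tray0.png",big[:600,:800])
im,D,K,T=load("scene",0)
big=cv2.resize(im[180:270,360:480],None,fx=6,fy=6,interpolation=cv2.INTER_CUBIC);cv2.imwrite("pics/reader0s.png",big)
E
```

```text
[300.2 164.4] [291 154  19  21 324] [649.8 -18.7 107.7]
[297.2 197.2] [288 187  20  21 323] [577.5 -13.5 107.4]
[391.1 208.5] [382 199  19  20 300] [ 561.6 -214.2   84.5]
[294.3 230.5] [285 221  20  20 328] [506.2  -8.8 107.7]
[389.2 253. ] [380 244  20  19 297] [ 469.2 -212.3   59.4]
[291.3 264.8] [282 255  20  21 331] [434.9  -3.8 107.6]
195 [ 1  2  1  0  1  0  3  0  0  0  1 -2  1  1  0 -1  1  1]
199 [ 0  0  0  0 -4 53 55  0  0  1  2 -1  2  1  0  2  2 -1]
203 [ 0 -1  1  1  1 57 58 55 54 49  1  0  2  2  2  1  1  1]
207 [ 0 -1  0 -1  1 52 56 53 54 55 54 54 53  0  0  0  0  0]
211 [ 0  0  0  0 54 58 53 56 58 55 55 58 56 57 54 49  1 -2]
215 [ 1  2  0  0 55 53 57 56 55 55 54 54 55 55 55 56 51 -1]
219 [ 1  1  2  1 58 53 54 55 64 64 56 58 54 58 55 54 44  1]
223 [ 2  1  0  0 53 57 52 64 66 67 66 58 55 54 57 55 37  0]
227 [ 2  0  1 56 54 55 63 64 64 64 67 61 55 55 54 56 26  4]
231 [ 0  0  0 54 56 54 63 62 65 64 59 64 57 55 53 54 14  3]
235 [ 0  0 -1 53 56 58 64 67 64 61 65 65 55 56 54 53  1  0]
239 [ 0  0  0 58 57 64 61 66 66 64 65 63 54 55 57 45  0  0]
243 [-2 -1 -3 54 51 56 63 62 62 64 67 64 56 56 56 33  1  1]
247 [-2  0 56 53 56 58 66 64 65 63 63 62 54 53 54 25  4  0]
251 [-1  1 54 56 52 53 63 64 65 64 63 56 54 55 55 14  0 -1]
255 [   0    0   58 1012   56   55   54   66   97   69   55   57   54   54
   54   -3    1    1]
259 [ 2  0 53 57 57 52 57 55 98 72 57 56 55 55 49 -2 -3  1]
263 [  0  52  58  53  55  55  54  55 103  79  55  57  57  55  34   3   0   2]
267 [-1 -2 29 50 54 52 57 53 55 71 56 53 54 57 23  0  0 -1]
271 [ 1 -1  0  0  0 52 55 53 56 55 53 56 58 55 16  3  1  0]
275 [-1  0  0 -1  3 -1  1  0 54 55 57 51 56 51  1  1  0  1]
279 [ 0  4 -1 -1  0  3  1 -4  0  0 45 54 53 46  0 -1  1 -1]
283 [   0    2   -1   -2    0    4    0    2    2   -1 1012    0    0   30
    0   -1    4    1]
```

View pics/reader0.png

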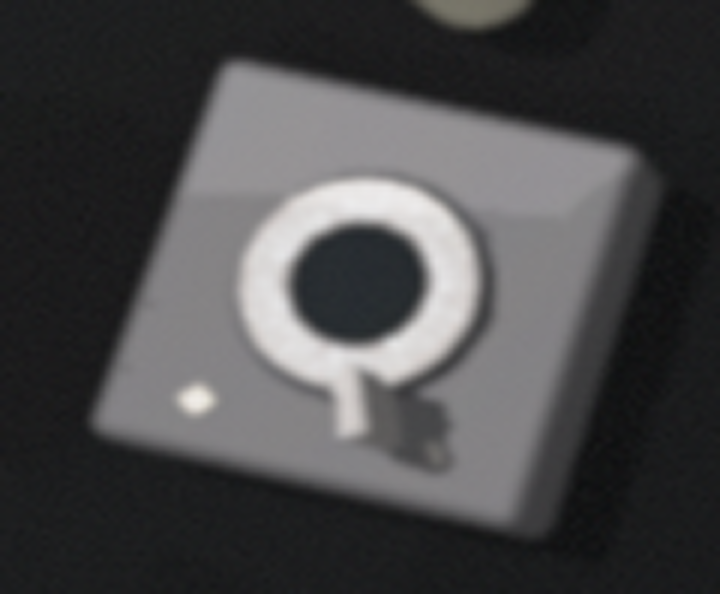

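View pics/reader0s.png

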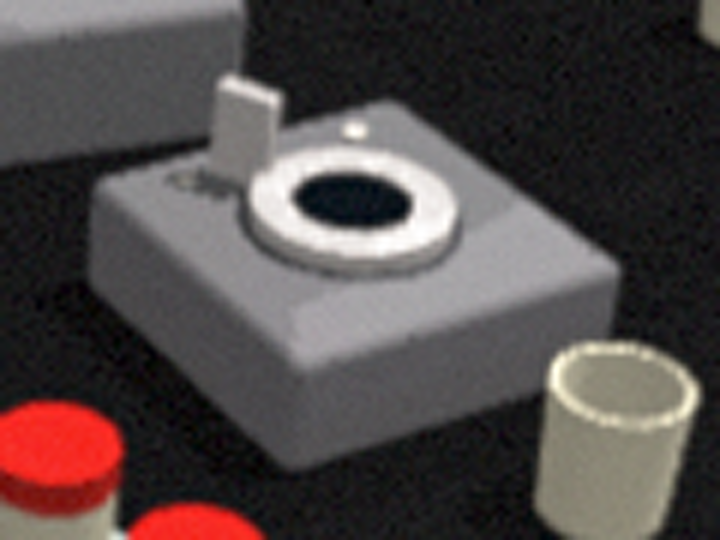

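Run:
```python
from h import *
np.set_printoptions(precision=2,suppress=True)
im,D,K,T=load("top",0)
P=np.load("pics/P.npy")
sub=(slice(190,290),slice(120,240))
g=cv2.cvtColor(im,cv2.COLOR_BGR2GRAY)
# dark glass
m=np.zeros(g.shape,np.uint8); m[222:254,164:196]=(g[222:254,164:196]<85)
n,l,s,c=cv2.connectedComponentsWithStats(m); i=1+np.argmax(s[1:,4])
print(s[i],c[i],"glass",onz(K,T,*c[i],64))
# collar outer by brightness
m=np.zeros(g.shape,np.uint8); m[190:290,120:240]=(g[190:290,120:240]>170)
n,l,s,c=cv2.connectedComponentsWithStats(m)
for i in range(1,n):
    if s[i,4]>3: print(s[i],c[i],onz(K,T,*c[i],55))
i=1+np.argmax(s[1:,4])
co,_=cv2.findContours((l==i).astype(np.uint8),cv2.RETR_EXTERNAL,cv2.CHAIN_APPROX_NONE)
q=co[0][:,0,:]; W=np.array([onz(K,T,u,v,65) for u,v in q])[:,:2]
gl=onz(K,T,*[x for x in (0,0)],64)
r=None
C=W.mean(0)
for k in range(20):
    r=np.hypot(*(W-C).T); s2=W[(r<46)&(r>36)]
    A=np.c_[2*s2,np.ones(len(s2))];x=np.linalg.lstsq(A,(s2**2).sum(1),rcond=None)[0];C=x[:2]
print("collar",C,np.sqrt(x[2]+C@C),len(s2),len(W))
m=np.zeros(g.shape,bool);m[190:290,120:240]=True
m&=(P[...,2]>88)&(P[...,2]<115)
print("tab pts",m.sum(),P[m].mean(0)); print(np.c_[np.argwhere(m),P[m]])
```

```text
[169 227  22  21 356] [179.19 236.99] glass [498.52 239.91  64.  ]
[160 218  39  48 759] [178.93 237.52] [499.11 243.11  55.  ]
[150 256   6   6  26] [152.31 258.5 ] [452.61 297.03  55.  ]
collar [499.15 239.89] 41.08537910302984 108 126
tab pts 85 [444.91 226.77  98.41]
[[253.   176.   458.19 233.78  98.76]
 [253.   177.   458.02 231.38  99.93]
 [253.   178.   458.35 229.92  98.02]
 [253.   179.   458.31 227.76  98.37]
 [253.   180.   457.82 224.74 101.64]
 [254.   176.   455.92 233.27  99.98]
 [254.   177.   455.87 231.09 100.43]
 [254.   178.   455.38 228.05 103.74]
 [254.   179.   455.51 226.24 103.  ]
 [254.   180.   456.15 225.37  99.07]
 [254.   181.   457.54 225.93  90.24]
 [255.   176.   453.6  232.64 101.59]
 [255.   177.   454.11 231.59  98.36]
 [255.   178.   454.27 229.81  97.47]
 [255.   179.   453.97 227.12  99.59]
 [255.   180.   453.96 225.04  99.75]
 [255.   181.   454.77 224.5   94.65]
 [256.   176.   451.92 233.29  99.01]
 [256.   177.   451.72 230.8  100.48]
 [256.   178.   451.67 228.64 100.91]
 [256.   179.   452.14 227.49  97.93]
 [256.   180.   451.6  224.33 
[... 1702 characters left out ...]
 222.03  99.42]
 [263.   182.   437.95 220.94  96.17]
 [264.   177.   435.28 229.88  99.95]
 [264.   178.   435.3  227.86  99.91]
 [264.   179.   435.39 225.97  99.41]
 [264.   180.   435.42 223.96  99.32]
 [264.   181.   435.68 222.44  97.55]
 [264.   182.   436.14 221.38  94.21]
 [265.   177.   433.24 229.78  99.83]
 [265.   178.   433.59 228.51  97.28]
 [265.   179.   433.2  225.53 100.43]
 [265.   180.   433.14 223.32 101.03]
 [265.   181.   433.47 221.98  98.69]
 [265.   182.   434.12 221.37  93.8 ]
 [265.   183.   434.88 220.93  88.2 ]
 [266.   178.   431.58 228.5   96.86]
 [266.   179.   431.92 227.2   94.39]
 [266.   180.   432.52 226.48  89.89]
 [266.   181.   432.38 224.07  91.11]]
```

Run:
```python
from h import *
np.set_printoptions(precision=1,suppress=True)
im,D,K,T=load("scene",0)
g=cv2.cvtColor(im,cv2.COLOR_BGR2GRAY)
print(g[190:215,392:412])
P=[]
for v in range(188,216):
  for u in range(390,412):
    if D[v,u]>0:
      p=dep(K,T,u,v,D[v,u])
      if 72<p[2]<106 : P.append(np.r_[u,v,p])
P=np.array(P);print(len(P));print(P[::4])
for p in [(395.5,194),(400,193.2)]: print(onz(K,T,*p,100))
```

```text
[[ 81  79  77  82  82  79  77  88  52  28  24  23  26  25  31  28  32  23
   24  26]
 [ 80  77  74  79  78  81  82  86  49  30  27  27  20  24  27  28  21  25
   21  21]
 [ 82  73  84  76  87 119 144 118  69  47  26  23  27  28  21  22  25  26
   29  30]
 [ 74  79  79  80 127 183 214 190 146 128  87  55  31  25  25  26  34  29
   30  22]
 [ 80  76  77  83 146 193 217 222 211 205 178 141  96  64  47  25  22  25
   25  27]
 [ 78  84  77  88 120 135 154 178 193 208 221 212 185 169 118  56  19  27
   34  26]
 [ 78  76  75  82 115 121 123 126 132 155 175 202 210 224 159  75  28  24
   27  30]
 [ 79  79  77  90 111 121 117 126 120 121 127 135 155 194 147  67  30  25
   26  23]
 [ 80  81  79  94 117 122 124 119 124 121 122 119 126 153 123  59  27  29
   25  16]
 [ 78  79  81  98 116 119 120 120 123 126 119 123 131 146 110  52  30  21
   32  41]
 [ 74  78  80  96 119 125 120 119 121 123 122 122 127 149 104  55  47  61
   90 102]
 [ 81  77  78 108 121 124 122 122 118 120 121 120 131 151 113  99 105 114
  137 148]
 [ 66  61  62  95 118 121 122 123 124 122 122 126 128 151 139 143 140 144
  141 
[... 1324 characters left out ...]
2]
 [406.  197.  457.7 232.4  96.5]
 [399.  198.  442.6 223.7  90.3]
 [403.  198.  452.2 227.9  92.9]
 [396.  199.  435.6 220.8  85.5]
 [400.  199.  446.7 223.2  89.4]
 [404.  199.  456.6 226.8  92.3]
 [396.  200.  433.7 223.2  80.7]
 [400.  200.  448.  222.   87.5]
 [404.  200.  458.  225.5  90.5]
 [397.  201.  438.1 222.3  80.1]
 [401.  201.  450.1 223.7  84.8]
 [405.  201.  455.8 232.4  84. ]
 [398.  202.  441.2 222.9  78.2]
 [402.  202.  454.5 222.6  84.3]
 [396.  203.  435.7 221.9  73.3]
 [400.  203.  447.5 223.6  77.9]
 [404.  203.  458.7 225.8  82. ]
 [400.  204.  445.7 226.   73.2]
 [404.  204.  457.2 228.   77.5]
 [403.  205.  458.1 223.3  76.8]]
[434. 219. 100.]
[438.6 230.7 100. ]
```

```bash
cat > mv.py <<'E'
import numpy as np
from scipy.spatial.transform import Rotation as Ro
from workcell import env
def Rcur():
    s=env.state(); return s,Ro.from_euler('xyz',s['ee_rot'],degrees=True)
def down(ang): # tool x down, z at world angle ang deg
    a=np.radians(ang); x=np.array([0,0,-1.]); z=np.array([np.cos(a),np.sin(a),0]); y=np.cross(z,x)
    return Ro.from_matrix(np.c_[x,y,z])
def row(p,ang,s0=None,R0=None):
    if s0 is None: s0,R0=Rcur()[0]['ee_pos'],Rcur()[1]
    sh=R0.inv().apply(np.array(p)-s0)/100
    w=(R0.inv()*down(ang)).as_rotvec()/(2*np.pi)
    return np.r_[sh,w]
E
python3 - <<'E'
from mv import *
np.set_printoptions(precision=4,suppress=True)
s,R=Rcur(); M=R.as_matrix(); print(M, np.degrees(np.arctan2(M[1,2],M[0,2])), s['qpos'],s['time_s'])
for a in (103.3,-76.7): print(row([445.5,227.5,200],a))
E
```

```text
[[-0.0005 -0.9435  0.3314]
 [-0.0014  0.3314  0.9435]
 [-1.      0.     -0.0015]] 70.64583288234566 [69.5002 18.3467 89.6991  0.0008 72.042  -1.1459] 0.1
[-0.2497 -3.4495 -2.1226 -0.0907 -0.0002 -0.0001]
[-0.2497 -3.4495 -2.1226  0.4093 -0.0001  0.0003]
```

Request:
send_rows --commands '[[[-0.4,-0.4,-0.25,0,0,0],[-0.4,-0.9,-0.55,0,0,0],[-0.4,-0.9,-0.55,0,0,0]]]' --jaw -1

```text
time_s: 0.48
ee_pos: [259.0, 458.3, 215.8]
ee_rot: [-116.0, 90.0, -45.6]
force: [0.9, 0.7, -0.2]
gripper_width: 91.1
```

Request:
send_rows --commands '[[[0,-0.5,-0.3,0,0,0],[0,-0.9,-0.55,0,0,0],[0,-0.9,-0.55,0,0,0]]]'

```text
time_s: 0.85
ee_pos: [324.7, 377.7, 215.1]
ee_rot: [159.1, 89.9, -130.4]
force: [0.5, 1.2, 0.1]
gripper_width: 91.1
```

Request:
send_rows --commands '[[[0,-0.5,-0.3,0,0,0],[0,-0.9,-0.55,0,0,0],[0,-0.9,-0.55,0,0,0]]]'

```text
time_s: 1.23
ee_pos: [391.3, 296.8, 215.0]
ee_rot: [114.1, 90.0, -175.4]
force: [0.6, 0.4, 0.6]
gripper_width: 91.1
```

Request:
send_rows --commands '[[[0,-0.4,-0.3,-0.028,0,0],[0,-0.75,-0.47,-0.056,0,0],[0,-0.75,-0.47,-0.0907,0,0],[0,-0.75,-0.47,-0.0907,0,0],[0,-0.75,-0.47,-0.0907,0,0]]]'

```text
time_s: 1.85
ee_pos: [445.1, 229.5, 215.3]
ee_rot: [39.3, 90.0, 142.6]
force: [-0.4, -0.2, 0.0]
gripper_width: 91.3
```

Run:
```python
from mv import *
import cv2
np.set_printoptions(precision=4,suppress=True)
s=env.state();c=env.get_calibration("wrist");p,d=env.grab_frame("wrist")
cv2.imwrite("pics/wrist1.png",p[:,:,::-1]);np.save("pics/wrist1.npy",d);np.savez("pics/wrist1cal.npz",**c)
print(s['ee_pos'],s['qpos'],s['time_s'],s['force'])
for a in (103.3,): print(row([445.5,227.5,130],a))
```

```text
[445.1464 229.4825 215.262 ] [ 25.9302  10.2074  94.9431   0.0362  74.867  -77.3531] 1.85 [-0.3618 -0.1629  0.0446]
[ 0.8534  0.0009 -0.0189 -0.      0.0001 -0.    ]
```

View pics/wrist1.png

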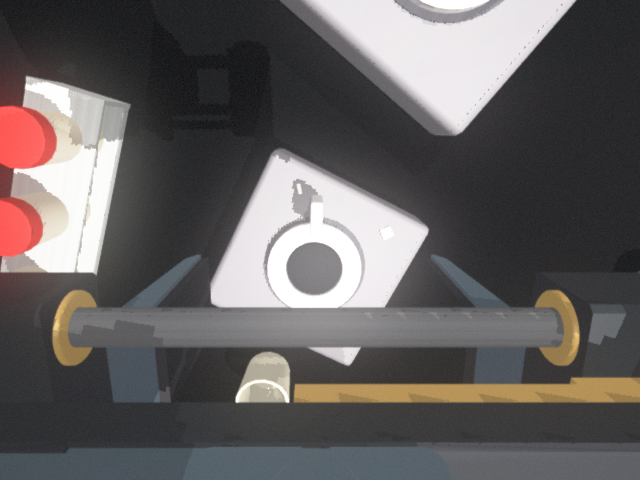

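The wrist view shows the tab at (318,210) between the fingers, lined up with the jaws. The glass is at (314,268), the broad mark at (388,233) and the thin mark at (299,187). I'll cross-check these positions from this view.

Run:
```python
from h import *
np.set_printoptions(precision=1,suppress=True)
im,D,K,T=load("wrist",1)
g=cv2.cvtColor(im,cv2.COLOR_BGR2GRAY)
m=np.zeros(g.shape,np.uint8); m[235:302,275:355]=g[235:302,275:355]<110
n,l,s,c=cv2.connectedComponentsWithStats(m); i=1+np.argmax(s[1:,4])
print("glass",s[i],c[i],onz(K,T,*c[i],64))
vv,uu=np.mgrid[150:300,230:430]
pts=np.array([np.r_[u,v,dep(K,T,u,v,D[v,u])] for u,v in zip(uu.ravel(),vv.ravel()) if D[v,u]>0])
t=pts[(pts[:,4]>94)&(pts[:,4]<106)];print("tab",len(t),t.mean(0),t.min(0),t.max(0))
print(onz(K,T,388,233,55),onz(K,T,299,187,55), onz(K,T,318,208,100))
```

```text
Traceback (most recent call last):
ValueError: attempt to get argmax of an empty sequence
```

Run:
```python
from h import *
np.set_printoptions(precision=1,suppress=True)
im,D,K,T=load("wrist",1)
g=cv2.cvtColor(im,cv2.COLOR_BGR2GRAY)
print(g[268,255:375:5],D[268,255:375:10],K,T)
m=np.zeros(g.shape,np.uint8); m[235:302,275:355]=g[235:302,275:355]<160
n,l,s,c=cv2.connectedComponentsWithStats(m)
for i in range(1,n):
  if s[i,4]>20: print("glass",s[i],c[i],onz(K,T,*c[i],64))
vv,uu=np.mgrid[150:300,230:430]
pts=np.array([np.r_[u,v,dep(K,T,u,v,D[v,u])] for u,v in zip(uu.ravel(),vv.ravel()) if D[v,u]>0])
t=pts[(pts[:,4]>94)&(pts[:,4]<106)];print("tab",len(t),t.mean(0),t.min(0),t.max(0))
print(onz(K,T,388,233,55),onz(K,T,299,187,55), onz(K,T,318,208,100))
```

```text
[235 235 142 255 255 255 254 128 127 133 132 135 135 135 137 136 138 137
 255 255 255 255 232 242] [388.7 389.2 379.2 379.1 378.9 378.9 378.6 379.3 378.  376.4 378.3 387.1] [[419.1   0.  315.4]
 [  0.  419.1 236.4]
 [  0.    0.    1. ]] [[  -0.2    1.     0.  -123.7]
 [  -0.9   -0.2   -0.2  507.5]
 [  -0.2   -0.1    1.  -310.8]
 [   0.     0.     0.     1. ]]
glass [275 235   6   7  22] [276.6 236.9] [473.8 202.7  64. ]
glass [ 287  243   55   52 2240] [313.9 268.1] [494.6 241.5  64. ]
tab 433 [316.1 218.8 442.9 231.3  99.5] [310.  201.  429.1 224.5  94.2] [322.  236.  457.9 238.2 101.8]
[449.7 300.   55. ] [427.3 212.3  55. ] [434.  230.8 100. ]
```

Run:
```python
from h import *
np.set_printoptions(precision=1,suppress=True)
im,D,K,T=load("scene",0)
g=cv2.cvtColor(im,cv2.COLOR_BGR2GRAY)
m=np.zeros(g.shape,np.uint8); m[205:222,405:433]=g[205:222,405:433]<110
n,l,s,c=cv2.connectedComponentsWithStats(m)
for i in range(1,n): print(s[i],c[i],onz(K,T,*c[i],64))
hsv=cv2.cvtColor(im,cv2.COLOR_BGR2HSV)
m=((hsv[...,1]>150)&(hsv[...,2]>190)&((hsv[...,0]<6)|(hsv[...,0]>172))).astype(np.uint8)
n,l,s,c=cv2.connectedComponentsWithStats(m)
for i in range(1,n):
  if s[i,4]>60 and 230<c[i,0]<420: print(s[i],c[i],onz(K,T,*c[i],84),onz(K,T,*c[i],59),onz(K,T,*c[i],107))
im,D,K,T=load("wrist",1)
for v in range(200,240,3):
  print(v,[tuple(np.round(dep(K,T,u,v,D[v,u])).astype(int)) for u in range(306,327,2)])
for u,v in [(305,268),(325,268),(314,255),(350,268),(280,268)]: print(dep(K,T,u,v,D[v,u]))
```

```text
[409 209  20   9 141] [418.4 213. ] [496.2 239.9  64. ]
[405 221   2   1   2] [405.5 221. ] [500.4 187.9  64. ]
[318 218  20  11 175] [327.9 223.2] [408.3  17.7  84. ] [378.3  42.1  59. ] [435.9  -4.6 107. ]
[337 232  21  12 204] [347.2 237.6] [482.7  12.7  84. ] [456.   36.8  59. ] [507.4  -9.5 107. ]
[358 247  22  14 237] [368.6 253.7] [557.5   7.7  84. ] [534.   31.6  59. ] [579.2 -14.3 107. ]
[382 264  22  15 269] [392.4 271.4] [631.9   2.7  84. ] [611.6  26.4  59. ] [650.6 -19.1 107. ]
[249 279  22  15 256] [259.8 286.3] [ 497.1 -228.4   84. ] [ 471.  -214.7   59. ] [ 521.2 -241.   107. ]
[273 294  23  16 298] [284.3 301.8] [ 564.5 -216.8   84. ] [ 541.3 -202.7   59. ] [ 585.9 -229.9  107. ]
200 [(np.int64(437), np.int64(221), np.int64(56)), (np.int64(437), np.int64(223), np.int64(55)), (np.int64(436), np.int64(224), np.int64(55)), (np.int64(431), np.int64(225), np.int64(88)), (np.int64(430), np.int64(227), np.int64(90)), (np.int64(430), np.int64(228), np.int64(88)), (np.int64(430), np.int64(230), np.int64(89)), (np.int64(430), np.int64(231), np.int64(87)), (np.int64(430), np.in
[... 6196 characters left out ...]
p.int64(463), np.int64(243), np.int64(65)), (np.int64(463), np.int64(245), np.int64(65))]
239 [(np.int64(470), np.int64(229), np.int64(65)), (np.int64(469), np.int64(230), np.int64(64)), (np.int64(469), np.int64(232), np.int64(64)), (np.int64(468), np.int64(234), np.int64(64)), (np.int64(468), np.int64(235), np.int64(65)), (np.int64(467), np.int64(237), np.int64(66)), (np.int64(467), np.int64(239), np.int64(65)), (np.int64(467), np.int64(241), np.int64(64)), (np.int64(466), np.int64(242), np.int64(65)), (np.int64(466), np.int64(244), np.int64(65)), (np.int64(466), np.int64(246), np.int64(64))]
[496.5 233.7  63.7]
[492.5 251.3  63.3]
[482.3 238.8  64.9]
[486.9 273.2  64.6]
[501.3 211.7  64.6]
```

Request:
send_rows --commands '[[[0.4,0.015,0,0.0036,0,0],[0.8,0.015,0,0.0036,0,0],[1.0,0.015,0,0.0036,0,0],[1.0,0.015,0,0.0036,0,0]]]'

```text
time_s: 2.4
ee_pos: [442.9, 227.9, 114.2]
ee_rot: [100.0, 89.8, -158.0]
force: [0.5, -0.1, 0.2]
gripper_width: 91.1
```

Request:
send_rows --commands '[[[0.15,0,0,0,0,0],[0.3,0,0,0,0,0],[0.44,0,0,0,0,0],[0.44,0,0,0,0,0],[0.44,0,0,0,0,0]]]'

```text
time_s: 3.02
ee_pos: [444.6, 227.9, 71.6]
ee_rot: [-65.2, 90.0, 36.8]
force: [0.4, -0.2, -0.2]
gripper_width: 91.2
```

Request:
send_rows --commands '[[[0,0,0,0,0,0],[0,0,0,0,0,0],[0,0,0,0,0,0],[0,0,0,0,0,0],[0,0,0,0,0,0],[0,0,0,0,0,0],[0,0,0,0,0,0],[0,0,0,0,0,0]]]' --jaw 1 --force 15

```text
time_s: 4.03
ee_pos: [444.4, 227.8, 71.4]
ee_rot: [-4.5, 90.0, 97.5]
force: [0.4, -0.6, -0.3]
gripper_width: 14.0
```

Run:
```python
from mv import *
import cv2
np.set_printoptions(precision=2,suppress=True)
s=env.state();print({k:np.round(v,2) for k,v in s.items()})
p,d=env.grab_frame("wrist");cv2.imwrite("pics/wrist2.png",p[:,:,::-1])
```

```text
{'time_s': np.float64(4.03), 'qpos': array([ 25.82,  16.98, 108.18,   0.  ,  54.84, -76.18]), 'qvel': array([ 0.06, -0.12, -0.1 , -0.06, -0.02, -0.01]), 'effort': array([ -0.  , -36.18, -19.44,  -0.01,   0.08,   0.  ]), 'ee_pos': array([444.35, 227.82,  71.44]), 'ee_rot': array([-4.53, 90.  , 97.48]), 'force': array([ 0.37, -0.61, -0.28]), 'torque': array([-0.  , -0.02, -0.02]), 'gripper_width': np.float64(14.01)}
```

View pics/wrist2.png

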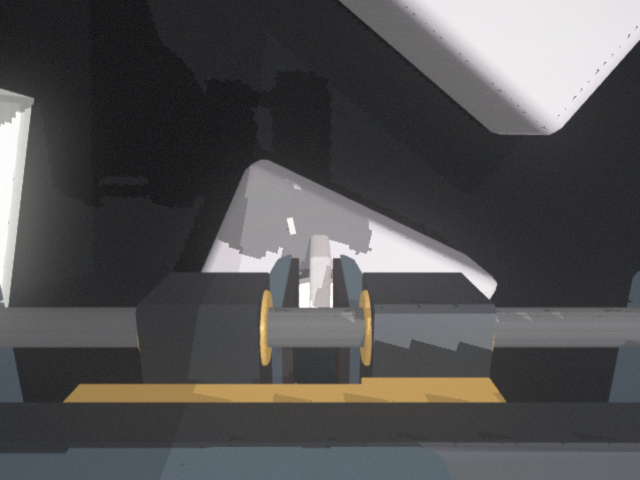

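The fingers straddle the tab at (320,265) but haven't fully closed (14 mm open), so I'll hold for a few more rows.

Request:
send_rows --commands '[[[0,0,0,0,0,0],[0,0,0,0,0,0],[0,0,0,0,0,0]]]'

```text
time_s: 4.45
ee_pos: [444.4, 227.8, 71.5]
ee_rot: [-43.8, 90.0, 58.2]
force: [0.7, 0.2, -0.8]
gripper_width: 0.8
```

Run:
```python
from mv import *
np.set_printoptions(precision=4,suppress=True)
s,R=Rcur();print(s['ee_pos'],s['gripper_width'],s['force'],s['torque'])
p0=s['ee_pos']; z=R.as_matrix()[:,2]; a0=np.degrees(np.arctan2(z[1],z[0])); print(a0)
w=np.array([496.5,240.5]); v=p0[:2]-w; r=np.hypot(*v); print(r,np.degrees(np.arctan2(v[1],v[0]))%360)
for th in range(4,81,4):
    t=np.radians(-th); q=w+np.array([[np.cos(t),-np.sin(t)],[np.sin(t),np.cos(t)]])@v
    print(th,row([*q,p0[2]],a0-th,p0,R))
```

```text
[444.3505 227.8326  71.4728] 0.7943443296115597 [ 0.7152  0.1558 -0.8134] [0.0414 0.0095 0.0416]
102.00213994917945
53.665931415355985 193.65298417510624
4 [ 0.     -0.0002  0.0375  0.0111  0.      0.    ]
8 [ 0.     -0.0031  0.0748  0.0222  0.      0.    ]
12 [ 0.     -0.0085  0.1119  0.0333  0.      0.    ]
16 [ 0.     -0.0165  0.1485  0.0444  0.      0.    ]
20 [ 0.     -0.0271  0.1844  0.0556  0.      0.    ]
24 [ 0.     -0.0401  0.2195  0.0667  0.      0.    ]
28 [ 0.     -0.0555  0.2537  0.0778  0.      0.    ]
32 [ 0.     -0.0733  0.2866  0.0889  0.      0.    ]
36 [ 0.     -0.0934  0.3183  0.1     0.      0.    ]
40 [ 0.     -0.1156  0.3484  0.1111  0.      0.    ]
44 [ 0.     -0.1398  0.377   0.1222  0.      0.    ]
48 [ 0.     -0.166   0.4038  0.1333  0.      0.    ]
52 [ 0.     -0.194   0.4287  0.1444  0.      0.    ]
56 [ 0.     -0.2236  0.4515  0.1556  0.      0.    ]
60 [ 0.0001 -0.2548  0.4723  0.1667  0.      0.    ]
64 [ 0.0001 -0.2874  0.4908  0.1778  0.      0.    ]
68 [ 0.0001 -0.3211  0.507   0.1889  0.      0.    ]
72 [ 0.0001 -0.356   0.5209  0.2     0.      0.    ]
76 [ 0.0001 -0.3917  0.5322  0.2111  0.      0.    ]
80 [ 0.0001 -0.4281  0.5411  0.2222  0.      0.    ]
```

Run:
```python
from mv import *
import cv2
for n in ["wrist","scene","top"]:
    p,d=env.grab_frame(n)
    if n=="scene": p=cv2.resize(p[160:280,340:500],None,fx=5,fy=5)
    if n=="top": p=cv2.resize(p[190:310,120:280],None,fx=5,fy=5)
    cv2.imwrite(f"pics/{n}3.png",p[:,:,::-1])
```

```text
(no output)
```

View pics/wrist3.png

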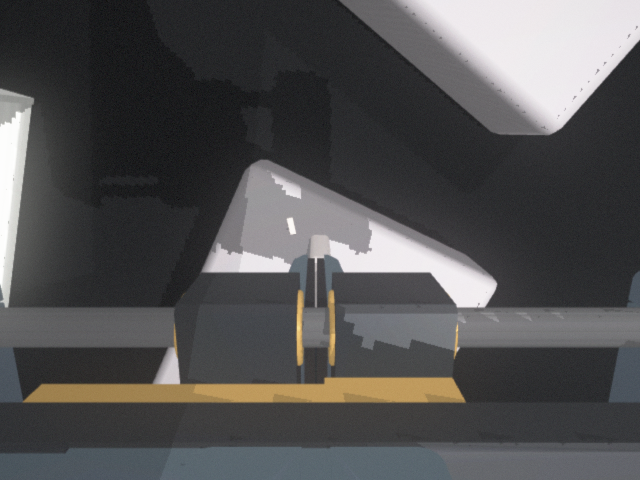

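View pics/scene3.png

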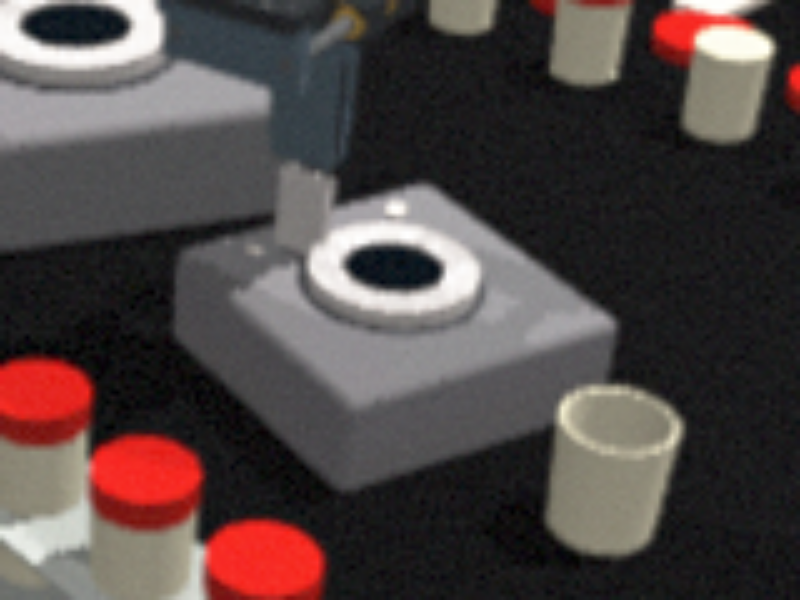

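View pics/top3.png

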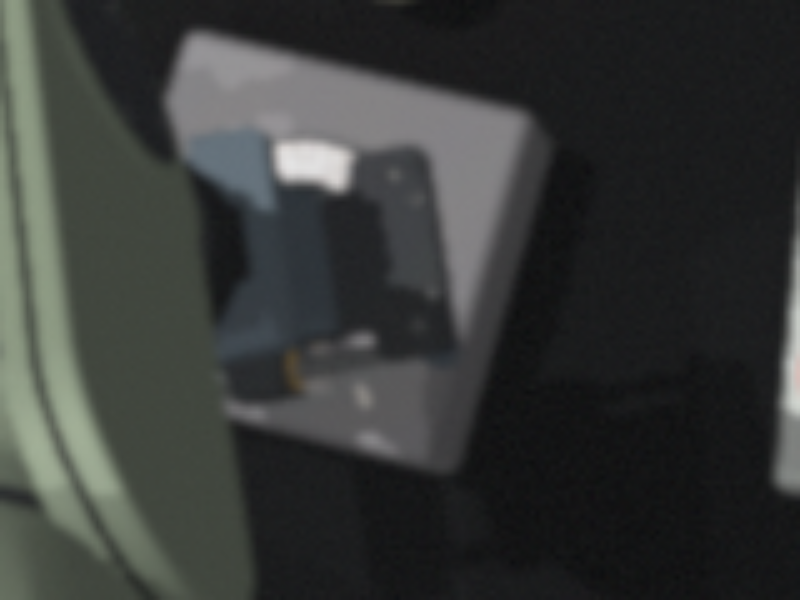

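The fingers read as shut (0.8 mm), and the tab is still standing at (305,210) in the scene crop, below or in front of the fingers. I'll check from depth where the fingertips really are.

Run:
```python
from mv import *
from h import *
np.set_printoptions(precision=1,suppress=True)
p,D=env.grab_frame("scene");c=env.get_calibration("scene");K,T=c["mtx"],c["camera_from_world"]
for u in (397,399,401,404,407,410):
  print(u,[ (v,*map(int,dep(K,T,u,v,D[v,u]))) for v in range(172,216,3)])
s=env.state();print(s['ee_pos'],"tcp px",proj(K,T,s['ee_pos']))
cw=env.get_calibration("wrist");p,D=env.grab_frame("wrist")
K,T=cw["mtx"],cw["camera_from_world"]
print("tcp in wrist",proj(K,T,s['ee_pos']))
for v in range(236,300,4): print(v,[tuple(map(int,dep(K,T,u,v,D[v,u]))) for u in (300,308,316,319,322,330)])
```

```text
397 [(172, 490, 153, 204), (175, 491, 152, 197), (178, 491, 154, 189), (181, 440, 213, 141), (184, 439, 215, 132), (187, 438, 217, 122), (190, 440, 215, 115), (193, 430, 228, 97), (196, 437, 221, 94), (199, 436, 223, 84), (202, 440, 219, 79), (205, 439, 222, 68), (208, 440, 221, 60), (211, 441, 221, 52), (214, 452, 210, 52)]
399 [(172, 495, 154, 206), (175, 496, 153, 199), (178, 496, 154, 191), (181, 447, 212, 144), (184, 447, 213, 136), (187, 445, 216, 125), (190, 445, 218, 116), (193, 353, 325, 30), (196, 443, 222, 97), (199, 443, 222, 88), (202, 445, 221, 80), (205, 446, 222, 71), (208, 445, 223, 61), (211, 448, 221, 55), (214, 457, 212, 53)]
401 [(172, 497, 158, 205), (175, 495, 162, 195), (178, 450, 215, 153), (181, 451, 214, 145), (184, 452, 215, 137), (187, 450, 218, 126), (190, 452, 217, 119), (193, 449, 221, 108), (196, 450, 222, 99), (199, 449, 223, 90), (202, 449, 224, 81), (205, 452, 222, 74), (208, 450, 225, 63), (211, 452, 224, 55), (214, 468, 206, 61)]
404 [(172, 457, 215, 171), (175, 459, 215, 164), (178, 458, 217, 155), (181, 460, 215, 148), (184, 458, 219, 138), (18
[... 1996 characters left out ...]
 228, 100), (427, 227, 129), (427, 228, 128), (425, 230, 133)]
276 [(427, 220, 136), (428, 223, 132), (439, 228, 99), (427, 227, 133), (427, 228, 133), (425, 230, 136)]
280 [(427, 220, 141), (428, 223, 137), (440, 229, 100), (427, 227, 136), (427, 228, 137), (425, 230, 141)]
284 [(427, 220, 144), (428, 223, 141), (443, 229, 99), (427, 227, 141), (427, 228, 141), (425, 230, 145)]
288 [(427, 220, 149), (428, 223, 145), (445, 229, 99), (427, 227, 145), (427, 228, 145), (425, 230, 148)]
292 [(408, 218, 201), (428, 223, 149), (446, 230, 99), (427, 227, 148), (427, 228, 148), (406, 224, 201)]
296 [(408, 218, 204), (428, 223, 151), (448, 230, 100), (427, 226, 153), (427, 228, 152), (407, 224, 202)]
```

Run:
```python
from mv import *
from h import *
im,D,K,T=load("wrist",1)
print("cam",-T[:3,:3].T@T[:3,3], "tcp px",proj(K,T,[445.1,229.5,215.3]),proj(K,T,[445.1,229.5,253]))
for u in range(160,206,6): print(u,[tuple(map(int,dep(K,T,u,v,D[v,u]))) for v in range(256,300,5)])
# scene: lowest finger points now
p,D=env.grab_frame("scene");c=env.get_calibration("scene");K,T=c["mtx"],c["camera_from_world"]
for u in range(394,414): 
  print(u,[ (v,*map(int,dep(K,T,u,v,D[v,u]))) for v in range(184,197,1)][::2], [p[v,u].tolist() for v in (186,190,192,194)])
```

```text
cam [378.24852199 215.22714713 424.42755872] tcp px (np.float64(312.35145019148786), np.float64(266.49929799208917)) (np.float64(311.8403321541792), np.float64(293.41280438976264))
160 [(539, 85, 0), (545, 85, 0), (550, 86, 0), (556, 87, 0), (561, 87, 0), (439, 174, 286), (439, 175, 290), (438, 177, 296), (438, 178, 299)]
166 [(538, 90, -1), (543, 92, 0), (548, 92, 0), (554, 93, 0), (439, 174, 281), (378, 215, 424), (438, 177, 290), (438, 179, 295), (440, 179, 295)]
172 [(536, 97, 0), (542, 97, -1), (547, 98, 0), (439, 174, 275), (439, 176, 280), (438, 178, 287), (439, 179, 289), (439, 180, 291), (439, 181, 296)]
178 [(535, 103, 0), (541, 103, -1), (439, 175, 269), (438, 176, 275), (438, 178, 280), (439, 179, 282), (439, 180, 286), (439, 182, 291), (440, 182, 294)]
184 [(533, 109, 0), (439, 175, 262), (439, 177, 268), (438, 179, 275), (439, 180, 278), (439, 181, 282), (439, 182, 287), (440, 183, 287), (442, 183, 287)]
190 [(532, 115, 0), (438, 177, 262), (438, 179, 268), (439, 180, 270), (439, 181, 277), (439, 182, 280), (441, 183, 280), (443, 183, 281), (445, 183, 280)]
196 [(438, 1
[... 3863 characters left out ...]
0), (196, 349, 380, -1)] [[42, 42, 46], [30, 29, 29], [28, 35, 29], [30, 28, 23]]
411 [(184, 301, 439, -1), (186, 309, 430, -2), (188, 317, 421, -2), (190, 328, 408, 0), (192, 333, 402, -2), (194, 344, 391, -1), (196, 352, 381, 0)] [[20, 25, 22], [25, 29, 28], [25, 26, 29], [23, 19, 21]]
412 [(184, 303, 441, -1), (186, 310, 433, -2), (188, 321, 420, 0), (190, 330, 410, 0), (192, 336, 404, -2), (194, 347, 391, 0), (196, 354, 384, 0)] [[27, 26, 30], [29, 25, 28], [34, 36, 35], [29, 26, 29]]
413 [(184, 302, 446, -3), (186, 314, 433, -1), (188, 321, 426, -2), (190, 331, 414, 0), (192, 339, 405, -1), (194, 348, 395, 0), (196, 354, 388, -2)] [[28, 25, 29], [24, 27, 29], [26, 29, 24], [21, 25, 20]]
```

By depth the fingertips are at z≈110, but the reported TCP z is 71.5. An earlier view gave the same gap, so the real tips sit about 39 mm short of the reported TCP along the tool axis, and the gripper's body is shifted by the same amount. The sideways position agrees. I'll use tip z = ee z + 39 from here, so I open, drop 38 mm and grip again.

Request:
send_rows --commands '[[[0,0,0,0,0,0],[0,0,0,0,0,0],[0,0,0,0,0,0],[0,0,0,0,0,0],[0,0,0,0,0,0]]]' --jaw -0.2

```text
time_s: 5.38
ee_pos: [444.4, 227.8, 71.4]
ee_rot: [-17.4, 90.0, 84.6]
force: [-0.2, -0.1, 0.0]
gripper_width: 47.9
```

Request:
send_rows --commands '[[[0.1,0,0,0,0,0],[0.2,0,0,0,0,0],[0.3,0,0,0,0,0],[0.38,0,0,0,0,0],[0.38,0,0,0,0,0]]]'

```text
time_s: 6.0
ee_pos: [443.8, 227.6, 32.6]
ee_rot: [102.2, 89.9, -155.8]
force: [-0.4, -0.4, -0.6]
gripper_width: 54.9
```

Run:
```python
from mv import *
from h import *
s=env.state();print(s['ee_pos'],s['gripper_width'],s['force'])
c=env.get_calibration("wrist");p,D=env.grab_frame("wrist");cv2.imwrite("pics/wrist4.png",p[:,:,::-1])
p,D=env.grab_frame("scene");c=env.get_calibration("scene");K,T=c["mtx"],c["camera_from_world"]
cv2.imwrite("pics/scene4.png",cv2.resize(p[160:280,340:500],None,fx=5,fy=5)[:,:,::-1])
```

```text
[443.81651433 227.56872448  32.60891107] 54.87853434209611 [-0.39229031 -0.37165967 -0.55929046]
```

View pics/wrist4.png

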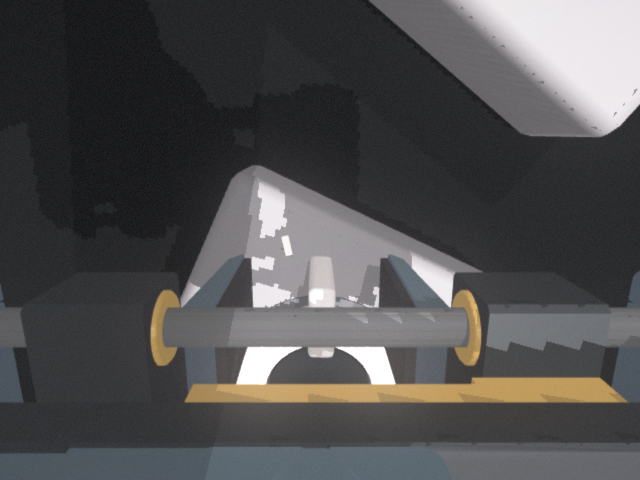

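View pics/scene4.png

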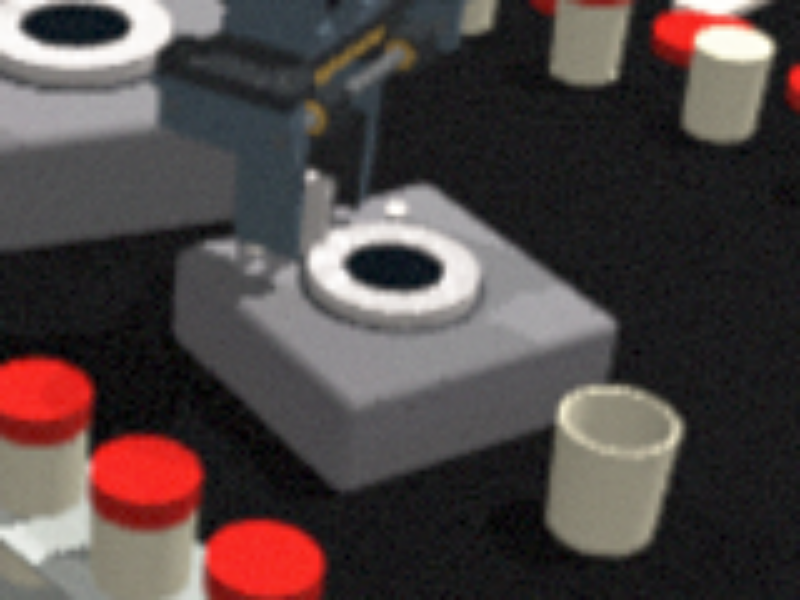

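The fingers are now on either side of the tab: at (315,205) in the scene crop and (320,265) in the wrist view. I'll grip it.

Request:
send_rows --commands '[[[0,0,0,0,0,0],[0,0,0,0,0,0],[0,0,0,0,0,0],[0,0,0,0,0,0],[0,0,0,0,0,0],[0,0,0,0,0,0],[0,0,0,0,0,0]]]' --jaw 1 --force 15

```text
time_s: 6.98
ee_pos: [444.1, 228.4, 33.5]
ee_rot: [0.4, 89.9, 102.4]
force: [-2.0, 5.0, 1.2]
gripper_width: 10.0
```

Run:
```python
from mv import *
np.set_printoptions(precision=4,suppress=True)
s,R=Rcur();print(s['ee_pos'],s['gripper_width'],s['force'],s['torque'])
p0=s['ee_pos']; z=R.as_matrix()[:,2]; a0=np.degrees(np.arctan2(z[1],z[0])); print(a0)
w=np.array([496.5,240.5]); v=p0[:2]-w; r=np.hypot(*v); print(r,np.degrees(np.arctan2(v[1],v[0]))%360)
for th in range(4,81,4):
    t=np.radians(-th); q=w+np.array([[np.cos(t),-np.sin(t)],[np.sin(t),np.cos(t)]])@v
    print(th,row([*q,p0[2]],a0-th,p0,R))
```

```text
[444.1446 228.441   33.5303] 10.025441053120652 [-2.003   5.0132  1.2398] [0.8957 0.4062 0.2473]
102.00807469573867
53.72620662208195 192.97069831937355
4 [ 0.     -0.0007  0.0375  0.0111  0.0002 -0.    ]
8 [ 0.0001 -0.004   0.0748  0.0222  0.0002 -0.    ]
12 [ 0.0001 -0.0099  0.1119  0.0333  0.0002 -0.    ]
16 [ 0.0001 -0.0183  0.1484  0.0444  0.0002 -0.    ]
20 [ 0.0002 -0.0293  0.1843  0.0556  0.0002 -0.    ]
24 [ 0.0002 -0.0428  0.2193  0.0667  0.0002 -0.    ]
28 [ 0.0003 -0.0586  0.2533  0.0778  0.0002 -0.    ]
32 [ 0.0003 -0.0768  0.286   0.0889  0.0002 -0.    ]
36 [ 0.0003 -0.0973  0.3175  0.1     0.0002 -0.0001]
40 [ 0.0003 -0.1199  0.3474  0.1111  0.0002 -0.0001]
44 [ 0.0004 -0.1445  0.3757  0.1222  0.0001 -0.0001]
48 [ 0.0004 -0.171   0.4022  0.1333  0.0001 -0.0001]
52 [ 0.0004 -0.1993  0.4268  0.1444  0.0001 -0.0001]
56 [ 0.0004 -0.2293  0.4493  0.1556  0.0001 -0.0001]
60 [ 0.0005 -0.2608  0.4697  0.1667  0.0001 -0.0001]
64 [ 0.0005 -0.2936  0.4879  0.1778  0.0001 -0.0001]
68 [ 0.0005 -0.3276  0.5037  0.1889  0.0001 -0.0001]
72 [ 0.0005 -0.3626  0.5171  0.2     0.0001 -0.0001]
76 [ 0.0005 -0.3985  0.5281  0.2111  0.0001 -0.0001]
80 [ 0.0005 -0.435   0.5365  0.2222  0.0001 -0.0001]
```

Gripped, with 10.0 mm between the jaws. I'll turn it in 4° rows, first to 48°.

Request:
send_rows --commands '[[[0,-0.001,0.0375,0.0111,0,0],[0,-0.004,0.075,0.0222,0,0],[0,-0.01,0.112,0.0333,0,0],[0,-0.018,0.148,0.0444,0,0],[0,-0.029,0.184,0.0556,0,0],[0,-0.043,0.219,0.0667,0,0],[0,-0.059,0.253,0.0778,0,0],[0,-0.077,0.286,0.0889,0,0],[0,-0.097,0.317,0.1,0,0],[0,-0.12,0.347,0.1111,0,0],[0,-0.145,0.376,0.1222,0,0],[0,-0.171,0.402,0.1333,0,0],[0,-0.171,0.402,0.1333,0,0],[0,-0.171,0.402,0.1333,0,0]]]'

```text
time_s: 8.72
ee_pos: [453.1, 271.8, 33.5]
ee_rot: [14.4, 89.9, 68.4]
force: [-0.7, 5.4, -1.3]
gripper_width: 9.8
```

Run:
```python
from mv import *
np.set_printoptions(precision=4,suppress=True)
s,R=Rcur();print(s['ee_pos'],s['gripper_width'],s['force'],s['torque'])
p0=s['ee_pos']; z=R.as_matrix()[:,2]; a0=np.degrees(np.arctan2(z[1],z[0])); print(a0)
w=np.array([496.5,240.5]); v=p0[:2]-w; r=np.hypot(*v); print(r,np.degrees(np.arctan2(v[1],v[0]))%360)
for th in range(3,40,3):
    t=np.radians(-th); q=w+np.array([[np.cos(t),-np.sin(t)],[np.sin(t),np.cos(t)]])@v
    print(th,row([*q,p0[2]],a0-th,p0,R))
```

```text
[453.0651 271.7643  33.5253] 9.843734376707825 [-0.6968  5.3667 -1.2815] [0.8056 0.2709 0.0971]
53.98485801176917
53.516791631534254 144.25383211755332
3 [ 0.0001 -0.0006  0.028   0.0083  0.0003 -0.0001]
6 [ 0.0001 -0.0027  0.056   0.0167  0.0003 -0.0001]
9 [ 0.0002 -0.0062  0.0837  0.025   0.0003 -0.0001]
12 [ 0.0002 -0.0112  0.1113  0.0333  0.0003 -0.0001]
15 [ 0.0003 -0.0176  0.1386  0.0417  0.0003 -0.0001]
18 [ 0.0003 -0.0254  0.1655  0.05    0.0003 -0.0001]
21 [ 0.0004 -0.0346  0.192   0.0583  0.0003 -0.0001]
24 [ 0.0004 -0.0452  0.2179  0.0667  0.0003 -0.0001]
27 [ 0.0004 -0.0572  0.2432  0.075   0.0003 -0.0002]
30 [ 0.0005 -0.0704  0.2679  0.0833  0.0003 -0.0002]
33 [ 0.0005 -0.085   0.2919  0.0917  0.0003 -0.0002]
36 [ 0.0006 -0.1007  0.315   0.1     0.0003 -0.0002]
39 [ 0.0006 -0.1177  0.3373  0.1083  0.0003 -0.0002]
```

Request:
send_rows --commands '[[[0,-0.001,0.028,0.0083,0,0],[0,-0.003,0.056,0.0167,0,0],[0,-0.006,0.084,0.025,0,0],[0,-0.011,0.111,0.0333,0,0],[0,-0.011,0.111,0.0333,0,0]]]'

```text
time_s: 9.35
ee_pos: [460.6, 280.2, 33.6]
ee_rot: [21.8, 89.9, 63.7]
force: [-1.1, 5.1, 0.2]
gripper_width: 10.2
```

Request:
send_rows --commands '[[[0,-0.0005,0.019,0.0056,0,0],[0,-0.0005,0.019,0.0056,0,0],[0,-0.0005,0.019,0.0056,0,0]]]'

```text
time_s: 9.72
ee_pos: [462.1, 281.4, 33.6]
ee_rot: [24.0, 89.9, 64.0]
force: [-1.0, 5.9, -0.8]
gripper_width: 10.0
```

Request:
send_rows --commands '[[[0,-0.0005,0.019,0.0056,0,0],[0,-0.0005,0.019,0.0056,0,0],[0,-0.0005,0.019,0.0056,0,0]]]'

```text
time_s: 10.1
ee_pos: [462.7, 281.9, 33.5]
ee_rot: [96.4, 90.0, 134.5]
force: [-3.0, 4.3, 1.2]
gripper_width: 10.2
```

Run:
```python
from mv import *
s,R=Rcur();print(s['ee_pos'],s['gripper_width'],s['force'],s['torque'])
z=R.as_matrix()[:,2]; a0=np.degrees(np.arctan2(z[1],z[0])); print(a0)
v=s['ee_pos'][:2]-[496.5,240.5];print(np.hypot(*v),np.degrees(np.arctan2(v[1],v[0])))
```

```text
[462.65941552 281.86244883  33.53336199] 10.172099497043762 [-3.04320812  4.27872004  1.17078786] [0.69064673 0.48368318 0.41217906]
38.02865800821167
53.441906130898346 129.28822932761108
```

Request:
send_rows --commands '[[[0,-0.0005,0.019,0.0056,0,0],[0,-0.0005,0.019,0.0056,0,0],[0,-0.0005,0.019,0.0056,0,0]]]'

```text
time_s: 10.48
ee_pos: [462.7, 281.7, 33.5]
ee_rot: [172.7, 89.8, -151.3]
force: [-5.7, 1.1, 5.1]
gripper_width: 10.8
```

Request:
send_rows --commands '[[[0,-0.0005,0.019,0.0056,0,0],[0,-0.0005,0.019,0.0056,0,0],[0,-0.0005,0.019,0.0056,0,0]]]'

```text
time_s: 10.85
ee_pos: [462.7, 281.5, 33.4]
ee_rot: [179.4, 89.5, -146.6]
force: [-8.8, -1.8, 7.4]
gripper_width: 12.1
```

Run:
```python
from mv import *
s,R=Rcur();print(s['ee_pos'],s['gripper_width'],s['force'],s['torque'])
z=R.as_matrix()[:,2]; a0=np.degrees(np.arctan2(z[1],z[0])); print(a0)
v=s['ee_pos'][:2]-[496.5,240.5];print(np.hypot(*v),np.degrees(np.arctan2(v[1],v[0])))
```

```text
[462.67646826 281.46325273  33.40473592] 12.051627842347212 [-8.81482125 -1.76798781  7.40780396] [-0.26612424  1.44196891  0.43919727]
34.023862521944736
53.12268228757077 129.54663211783748
```

The collar has stopped turning at a radial angle of about 129°, and the force is building. That matches the end stop at the broad mark. Next I open, lift and check.

Request:
send_rows --commands '[[[0,0,-0.019,-0.0056,0,0],[0,0,-0.019,-0.0056,0,0],[0,0,-0.019,-0.0056,0,0],[0,0,-0.019,-0.0056,0,0],[0,0,-0.019,-0.0056,0,0]]]' --jaw -1

```text
time_s: 11.48
ee_pos: [464.7, 282.6, 33.4]
ee_rot: [-24.9, 90.0, 11.1]
force: [0.4, 0.3, 0.6]
gripper_width: 58.9
```

Request:
send_rows --commands '[[[-0.2,0,0,0,0,0],[-0.5,0,0,0,0,0],[-1,0,0,0,0,0],[-1,0,0,0,0,0]]]'

```text
time_s: 11.98
ee_pos: [467.2, 284.2, 137.5]
ee_rot: [-5.7, 89.5, 30.3]
force: [-0.0, 0.2, -0.9]
gripper_width: 91.3
```

Request:
send_rows --commands '[[[-0.5,0,0,0,0,0],[-0.9,0.3,0,0,0,0],[-0.9,0.6,0,0,0,0],[-0.9,0.6,0,0,0,0]]]'

```text
time_s: 12.48
ee_pos: [428.2, 332.0, 222.8]
ee_rot: [171.9, 89.9, -152.0]
force: [-0.3, -0.4, 0.4]
gripper_width: 91.5
```

Run:
```python
from mv import *
from h import *
s=env.state();print(s['ee_pos'],s['qpos'],s['gripper_width'],s['force'],s['time_s'])
for n in ("wrist","scene","top"):
    c=env.get_calibration(n);p,D=env.grab_frame(n);cv2.imwrite(f"pics/{n}5.png",p[:,:,::-1]);np.save(f"pics/{n}5.npy",D);np.savez(f"pics/{n}5cal.npz",**c)
p=cv2.imread("pics/scene5.png");cv2.imwrite("pics/scene5c.png",cv2.resize(p[160:280,340:500],None,fx=5,fy=5))
```

```text
[428.20933062 331.96150797 222.76149476] [3.65618997e+01 1.38163272e+01 8.91400592e+01 8.74367002e-03
 7.71004742e+01 4.37362604e-01] 91.502271687243 [-0.31943677 -0.43264717  0.39451719] 12.475
```

View pics/scene5c.png

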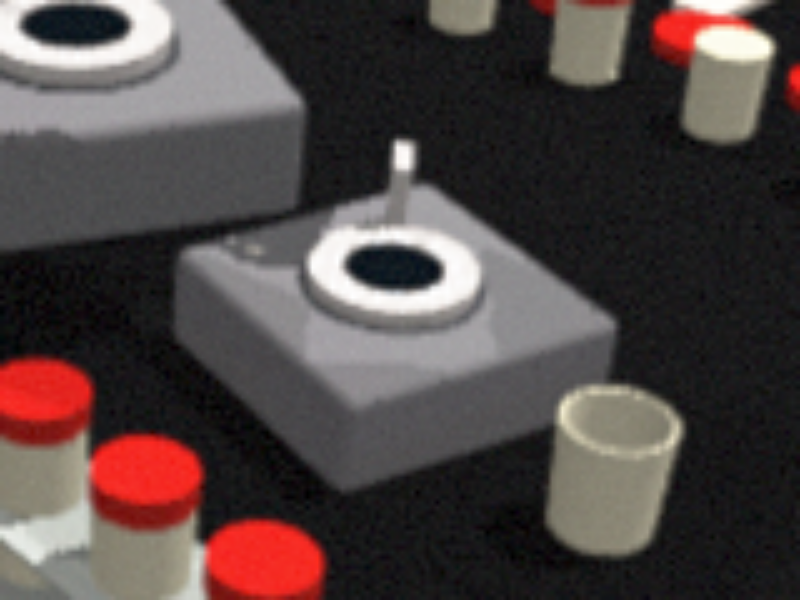

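View pics/wrist5.png

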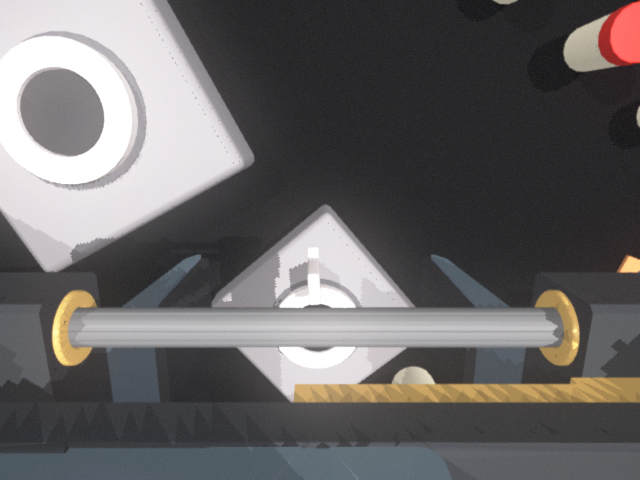

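View pics/top5.png

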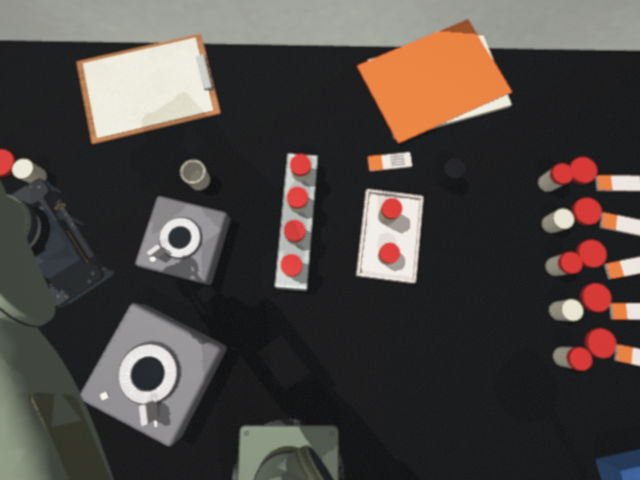

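Run:
```python
from h import *
np.set_printoptions(precision=1,suppress=True)
im,D,K,T=load("top",5)
vv,uu=np.mgrid[235:275,140:180]
P=np.array([dep(K,T,u,v,D[v,u]) for u,v in zip(uu.ravel(),vv.ravel())])
t=P[(P[:,2]>92)&(P[:,2]<110)];m=t.mean(0);print(len(t),m)
v=m[:2]-[499,239.9];print(np.hypot(*v),np.degrees(np.arctan2(v[1],v[0])))
for n in ("scene","wrist"):
  im,D,K,T=load(n,5)
  vv,uu=np.mgrid[180:320,220:440]
  P=np.array([dep(K,T,u,v,D[v,u]) for u,v in zip(uu.ravel(),vv.ravel())])
  t=P[(P[:,2]>92)&(P[:,2]<106)&(abs(P[:,0]-463)<40)&(abs(P[:,1]-282)<40)];print(n,len(t),t.mean(0),t.min(0),t.max(0))
```

```text
81 [463.8 278.3  99.2]
52.046523564986096 132.4903078069447
scene 30 [465.3 275.2  97.6] [452.1 264.2  92.5] [474.5 287.8 100.8]
wrist 389 [461.1 284.1  99.2] [450.  270.1  92.3] [473.  295.9 101.5]
```

Run:
```python
from h import *
np.set_printoptions(precision=1,suppress=True)
W={"top":[498.8,239.9],"wrist":[494.6,241.5],"scene":[496.2,239.9]}
for n,k in (("top",0),("wrist",1),("scene",0),("top",5),("wrist",5),("scene",5)):
  im,D,K,T=load(n,k)
  vv,uu=np.mgrid[150:320,130:440]
  P=np.array([dep(K,T,u,v,D[v,u]) for u,v in zip(uu.ravel(),vv.ravel())])
  t=P[(P[:,2]>96)&(P[:,2]<104)&(np.hypot(P[:,0]-497,P[:,1]-240)<80)]
  vx=cv2.fitLine(t[:,:2].astype(np.float32),cv2.DIST_HUBER,0,.01,.01).ravel(); m=t.mean(0)[:2]; v=m-W[n]
  print(n,k,len(t),m,"axis",np.degrees(np.arctan2(vx[1],vx[0]))%180,"dir",np.degrees(np.arctan2(v[1],v[0]))%360,np.hypot(*v))
# wrist5 broad mark visibility + glass
im,D,K,T=load("wrist",5)
cv2.imwrite("pics/w5c.png",cv2.resize(im[200:400,210:420],None,fx=3,fy=3))
im,D,K,T=load("top",5)
cv2.imwrite("pics/t5c.png",cv2.resize(im[190:290,125:240],None,fx=6,fy=6))
g=cv2.cvtColor(im,cv2.COLOR_BGR2GRAY)
```

```text
top 0 69 [445.3 227.5] axis 13.278327 dir 193.06644535309005 54.94232774227204
wrist 1 428 [443.1 231.4] axis 12.228844 dir 191.13446586325537 52.490135863821024
scene 0 28 [445.9 226.4] axis 14.194167 dir 195.0189771770303 52.11808434081556
top 5 65 [464.3 278.6] axis 129.8432 dir 131.752740657994 51.818776798258575
wrist 5 369 [461.4 283.6] axis 129.22293 dir 128.27405552003623 53.61002447179407
scene 5 23 [464.5 276.8] axis 120.47923 dir 130.6505000163747 48.65873376894024
```

View pics/w5c.png

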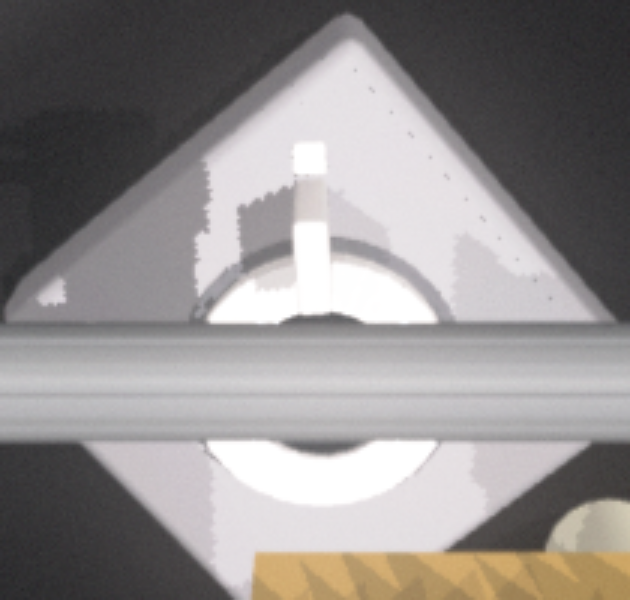

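View pics/t5c.png

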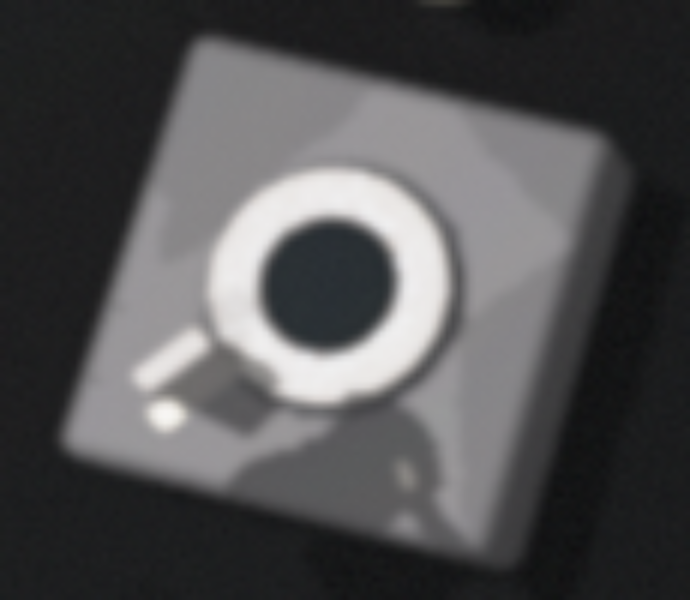

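The tab axis is 129–130° and the broad mark's direction is about 129°. In the wrist view the tab covers the mark. The turn ended at a hard stop, so the collar is locked. Two grip lines put the hinge at about (496.4, 240), which fits the camera views. Now I move over to the tray, with the fingertips at z≈260.

Request:
send_rows --commands '[[[0,-0.45,-0.2,0,0,0],[0,-1,-0.4,0,0,0]]]'

```text
time_s: 12.88
ee_pos: [455.9, 225.1, 222.5]
ee_rot: [-173.1, 89.9, -137.1]
force: [1.0, -0.3, 0.3]
gripper_width: 91.2
```

Request:
send_rows --commands '[[[0,-0.5,-0.2,0,0,0],[0,-1,-0.4,0,0,0]]]'

```text
time_s: 13.12
ee_pos: [482.3, 119.5, 222.8]
ee_rot: [-179.9, 89.9, -144.0]
force: [0.9, 0.7, 0.2]
gripper_width: 91.0
```

Request:
send_rows --commands '[[[0,-0.5,-0.2,0,0,0],[0,-1,-0.4,0,0,0]]]'

```text
time_s: 13.38
ee_pos: [508.5, 15.1, 222.8]
ee_rot: [156.9, 89.9, -167.2]
force: [0.4, 0.4, 0.7]
gripper_width: 91.1
```

Request:
send_rows --commands '[[[0,-0.5,-0.2,0,0,0],[0,-1,-0.4,0,0,0]]]'

```text
time_s: 13.62
ee_pos: [534.6, -89.4, 222.7]
ee_rot: [139.0, 89.9, 174.9]
force: [0.3, 0.3, -1.4]
gripper_width: 91.4
```

Request:
send_rows --commands '[[[0,-0.5,-0.2,0,0,0],[0,-0.8,-0.35,0,0,0],[0,-0.8,-0.35,0,0,0],[0,-0.8,-0.35,0,0,0]]]'

```text
time_s: 14.12
ee_pos: [552.9, -171.8, 222.8]
ee_rot: [109.0, 89.9, 144.9]
force: [-0.0, 0.0, -0.3]
gripper_width: 90.9
```

Run:
```python
from mv import *
from h import *
np.set_printoptions(precision=3,suppress=True)
s=env.state();print(s['ee_pos'],s['ee_rot'],s['qpos'],s['time_s'])
n="wrist";c=env.get_calibration(n);p,D=env.grab_frame(n);cv2.imwrite(f"pics/{n}6.png",p[:,:,::-1]);np.save(f"pics/{n}6.npy",D);np.savez(f"pics/{n}6cal.npz",**c)
print(row([562,-215,200],36.2))
im,D,K,T=load("wrist",6)
hsv=cv2.cvtColor(im,cv2.COLOR_BGR2HSV)
m=((hsv[...,1]>120)&(hsv[...,2]>100)&((hsv[...,0]<8)|(hsv[...,0]>170))).astype(np.uint8)
n,l,st,c=cv2.connectedComponentsWithStats(m)
for i in range(1,n):
    if st[i,4]>200:
        v,u=np.nonzero(l==i); P=np.array([dep(K,T,a,b,D[b,a]) for a,b in zip(u,v)]); zt=np.percentile(P[:,2],90); t=P[abs(P[:,2]-zt)<4]
        (cx,cy),r=cv2.minEnclosingCircle(t[:,:2].astype(np.float32)); print(st[i],c[i],zt,"center",cx,cy,r,t.mean(0))
```

```text
[ 552.885 -171.827  222.759] [108.982  89.902 144.906] [-18.421  17.303  84.278   0.029  78.514 -54.35 ] 14.125
[ 0.23  -0.407 -0.184 -0.001 -0.    -0.   ]
[ 365    0   66   35 1733] [396.366  13.957] 107.79770845659748 center 506.8078918457031 -8.270242691040039 22.18028450012207 [511.502 -15.139 106.817]
[ 436   32   68   68 3518] [470.009  66.046] 107.75956168288462 center 576.984619140625 -10.960281372070312 23.012826919555664 [576.526 -11.12  106.799]
[ 502   99   69   63 3378] [536.572 130.734] 107.66069495823191 center 648.802978515625 -15.906513214111328 23.27023696899414 [648.051 -16.22  106.691]
[ 188  167   53   50 2030] [214.002 190.967] 59.90844663806421 center 468.32647705078125 -210.99166870117188 22.79935073852539 [ 468.249 -210.48    58.896]
[ 270  233   51   52 2079] [295.625 258.438] 84.7024924475523 center 560.6873779296875 -213.067626953125 22.61551856994629 [ 560.693 -212.453   83.755]
```

View pics/wrist6.png

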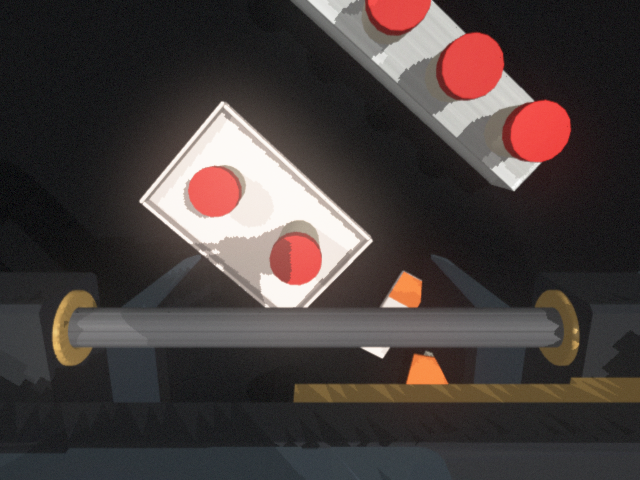

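The wrist view shows the tall jar's cap at (296,258) with its top at z 84.7, and the short jar at (214,191) with its top at z 60. The tall jar is centred at about (561, -213.5). I'll centre over it and descend.

Request:
send_rows --commands '[[[0.2,-0.385,-0.18,0,0,0],[0.5,-0.385,-0.18,0,0,0],[0.9,-0.385,-0.18,0,0,0],[0.9,-0.385,-0.18,0,0,0],[0.9,-0.385,-0.18,0,0,0]]]'

```text
time_s: 14.8
ee_pos: [562.5, -213.2, 135.1]
ee_rot: [-53.9, 89.9, -17.8]
force: [0.6, 0.6, 0.7]
gripper_width: 91.4
```

Run:
```python
from mv import *
from h import *
np.set_printoptions(precision=3,suppress=True)
s=env.state();print(s['ee_pos'],s['ee_rot'],s['qpos'],s['time_s'])
n="wrist";c=env.get_calibration(n);p,D=env.grab_frame(n);cv2.imwrite(f"pics/{n}7.png",p[:,:,::-1]);np.save(f"pics/{n}7.npy",D);np.savez(f"pics/{n}7cal.npz",**c)
print(row([561,-213.5,-4],36.2))
im,D,K,T=load("wrist",7)
hsv=cv2.cvtColor(im,cv2.COLOR_BGR2HSV)
m=((hsv[...,1]>120)&(hsv[...,2]>60)&((hsv[...,0]<8)|(hsv[...,0]>170))).astype(np.uint8)
n,l,st,c=cv2.connectedComponentsWithStats(m)
for i in range(1,n):
    if st[i,4]>200:
        v,u=np.nonzero(l==i); P=np.array([dep(K,T,a,b,D[b,a]) for a,b in zip(u,v)]); zt=np.percentile(P[:,2],90); t=P[abs(P[:,2]-zt)<4]
        (cx,cy),r=cv2.minEnclosingCircle(t[:,:2].astype(np.float32)); print(st[i],c[i],zt,"center",cx,cy,r,t.mean(0))
```

```text
[ 562.544 -213.171  135.063] [-53.872  89.864 -17.833] [-21.855  22.157  89.782   0.01   67.925 -57.897] 14.8
[ 1.395  0.015 -0.018 -0.     0.     0.   ]
[528   0  64  13 559] [556.286   4.721] 107.05586243617311 center 587.7518920898438 -27.383453369140625 12.070287704467773 [588.406 -28.96  106.042]
[ 606   19   34   83 2118] [625.245  62.918] 107.11613029633229 center 639.765869140625 -25.83544158935547 18.49041748046875 [636.245 -29.479 106.112]
[ 170  117   70   68 3741] [204.227 150.372] 59.83112520406593 center 468.7302551269531 -211.2394256591797 22.903762817382812 [ 468.585 -210.564   58.908]
[ 279  205   70   70 3797] [313.434 240.046] 84.6672551870394 center 561.0800170898438 -213.03538513183594 22.589313507080078 [ 560.665 -212.639   83.792]
```

View pics/wrist7.png

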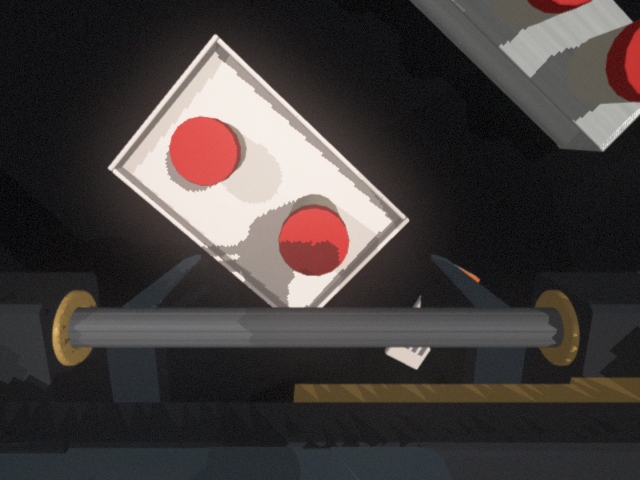

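Request:
send_rows --commands '[[[0.3,0.01,-0.015,0,0,0],[0.6,0.01,-0.015,0,0,0],[0.95,0.01,-0.015,0,0,0],[0.95,0.01,-0.015,0,0,0]]]'

```text
time_s: 15.35
ee_pos: [558.9, -213.1, 37.8]
ee_rot: [119.9, 89.8, 155.9]
force: [0.8, 0.5, -0.2]
gripper_width: 90.9
```

Request:
send_rows --commands '[[[0.15,0,0,0,0,0],[0.3,0,0,0,0,0],[0.42,0,0,0,0,0],[0.44,0,0,0,0,0],[0.44,0,0,0,0,0]]]'

```text
time_s: 15.98
ee_pos: [559.9, -213.7, -5.6]
ee_rot: [11.4, 90.0, 47.4]
force: [0.2, 0.5, -0.1]
gripper_width: 91.3
```

Run:
```python
from mv import *
from h import *
s=env.state();print(s['ee_pos'],s['force'],s['time_s'])
p,D=env.grab_frame("scene");cv2.imwrite("pics/scene8.png",cv2.resize(p[220:370,200:400],None,fx=4,fy=4)[:,:,::-1])
```

```text
[ 559.89627483 -213.68963169   -5.61124154] [ 0.17111137  0.52999612 -0.11994874] 15.975
```

View pics/scene8.png

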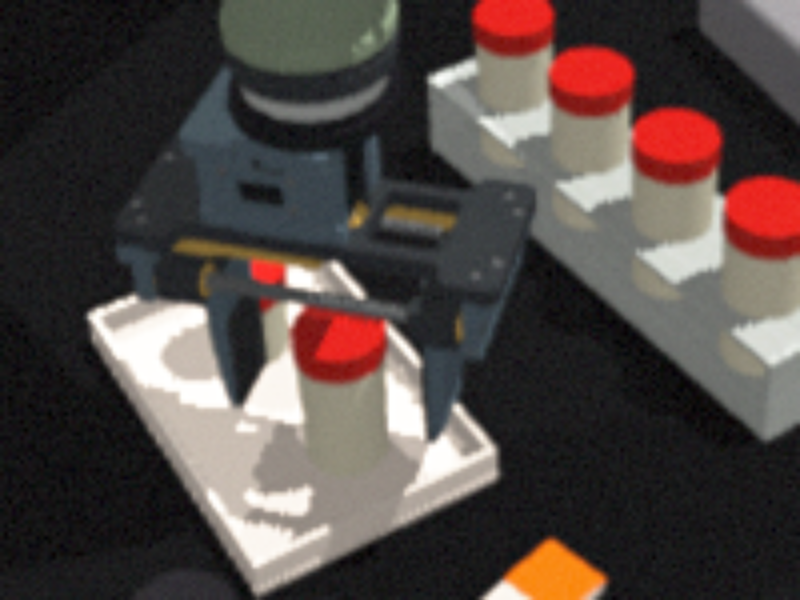

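The fingers straddle the tall jar at (345,390), clear of the short jar and the tray wall. I'll close.

Request:
send_rows --commands '[[[0,0,0,0,0,0],[0,0,0,0,0,0],[0,0,0,0,0,0],[0,0,0,0,0,0],[0,0,0,0,0,0],[0,0,0,0,0,0],[0,0,0,0,0,0],[0,0,0,0,0,0]]]' --jaw 1 --force 20

```text
time_s: 17.02
ee_pos: [559.9, -213.6, -5.5]
ee_rot: [-12.7, 90.0, 23.3]
force: [0.1, -1.1, 0.3]
gripper_width: 45.7
```

Request:
send_rows --commands '[[[-0.1,0,0,0,0,0],[-0.3,0,0,0,0,0],[-0.6,0,0,0,0,0],[-0.9,0,0,0,0,0],[-0.9,0,0,0,0,0]]]'

```text
time_s: 17.65
ee_pos: [561.5, -214.4, 87.3]
ee_rot: [-58.2, 89.7, -22.2]
force: [-0.1, -0.3, -1.0]
gripper_width: 46.0
```

Request:
send_rows --commands '[[[-0.3,0,0,0,0,0],[-0.6,0,0,0,0,0],[-0.8,0,0,0,0,0],[-0.8,0,0,0,0,0],[-0.8,0,0,0,0,0]]]'

```text
time_s: 18.27
ee_pos: [558.8, -213.3, 162.7]
ee_rot: [121.4, 89.8, 157.4]
force: [-0.3, 0.5, -1.1]
gripper_width: 45.7
```

Run:
```python
from mv import *
from h import *
np.set_printoptions(precision=3,suppress=True)
s=env.state();print(s['ee_pos'],s['ee_rot'],s['qpos'],s['gripper_width'],s['force'],s['time_s'])
for n in("scene","top"):
    c=env.get_calibration(n);p,D=env.grab_frame(n);cv2.imwrite(f"pics/{n}9.png",p[:,:,::-1]);np.save(f"pics/{n}9.npy",D);np.savez(f"pics/{n}9cal.npz",**c)
print(row([496.4,240,s['ee_pos'][2]],36.2))
```

```text
[ 558.788 -213.287  162.706] [121.379  89.83  157.356] [-21.995  20.951  87.533   0.002  71.686 -57.972] 45.679637265406726 [-0.277  0.527 -1.05 ] 18.275
[ 0.007  4.035  2.158 -0.001 -0.    -0.   ]
```

View pics/scene9.png

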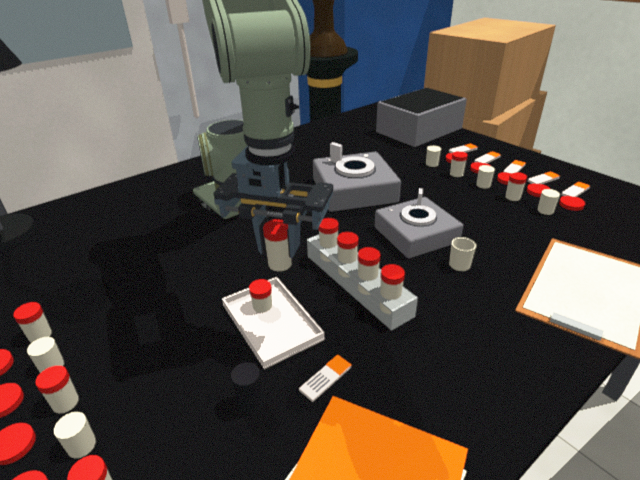

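The jar is held upright at (277,245). Its foot is at ee z + 9.5, so about 172 mm, well above the rack caps at 107. Now I carry it across.

Request:
send_rows --commands '[[[0,0.2,0.1,0,0,0],[0,0.5,0.26,0,0,0],[0,0.9,0.48,0,0,0]]]'

```text
time_s: 18.75
ee_pos: [545.0, -110.9, 163.8]
ee_rot: [104.1, 89.9, 140.1]
force: [0.4, 1.4, -1.2]
gripper_width: 45.5
```

Request:
send_rows --commands '[[[0,0.35,0.18,0,0,0],[0,0.7,0.36,0,0,0],[0,1,0.53,0,0,0]]]'

```text
time_s: 19.12
ee_pos: [528.5, 1.9, 164.0]
ee_rot: [111.8, 89.9, 147.9]
force: [0.3, -0.1, -0.6]
gripper_width: 45.5
```

Request:
send_rows --commands '[[[0,0.35,0.18,0,0,0],[0,0.7,0.36,0,0,0],[0,1,0.53,0,0,0]]]'

```text
time_s: 19.5
ee_pos: [512.4, 113.7, 164.1]
ee_rot: [122.8, 89.9, 158.9]
force: [-0.0, -0.1, -1.6]
gripper_width: 45.7
```

Request:
send_rows --commands '[[[0,0.35,0.18,0,0,0],[0,0.7,0.36,0,0,0],[0,0.95,0.52,0,0,0],[0,1,0.55,0,0,0],[0,1,0.55,0,0,0],[0,1,0.55,0,0,0]]]'

```text
time_s: 20.25
ee_pos: [499.6, 223.9, 164.3]
ee_rot: [-164.5, 90.0, -128.5]
force: [0.4, 0.4, -0.3]
gripper_width: 45.7
```

Run:
```python
from mv import *
from h import *
np.set_printoptions(precision=3,suppress=True)
s=env.state();print(s['ee_pos'],s['ee_rot'],s['qpos'],s['gripper_width'],s['force'],s['time_s'])
for n in("scene","top","wrist"):
    c=env.get_calibration(n);p,D=env.grab_frame(n);cv2.imwrite(f"pics/{n}10.png",p[:,:,::-1]);np.save(f"pics/{n}10.npy",D);np.savez(f"pics/{n}10cal.npz",**c)
print(row([496.4,240,70.5],36.2))
```

```text
[499.567 223.859 164.328] [-164.479   89.966 -128.549] [ 22.945  16.275  94.263  -0.017  69.491 -12.979] 45.67519658400645 [ 0.44   0.405 -0.293] 20.25
[ 0.94   0.151  0.066 -0.001 -0.     0.   ]
```

View pics/scene10.png

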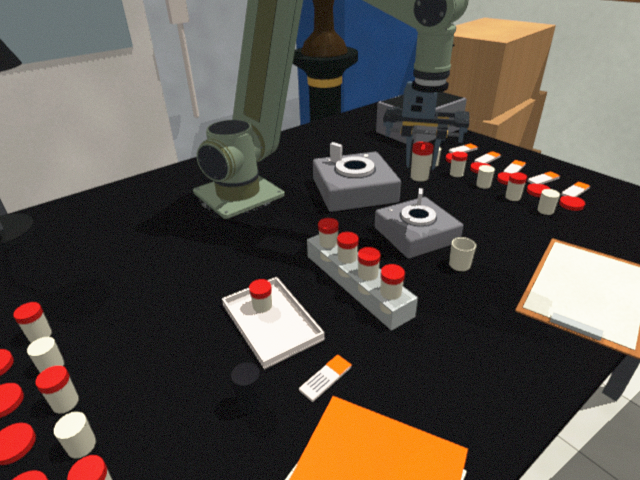

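View pics/wrist10.png

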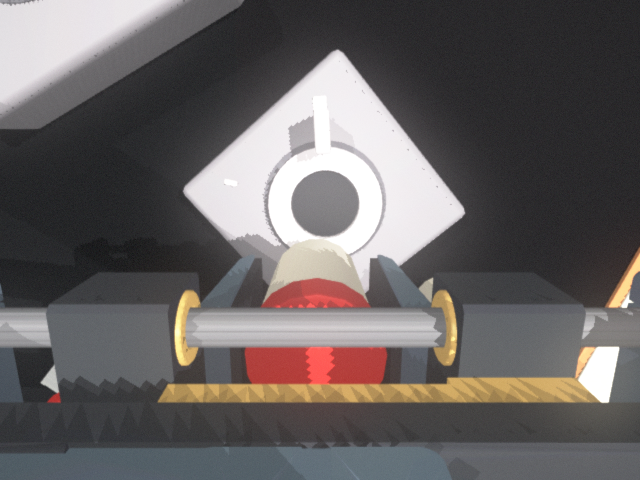

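Run:
```python
from h import *
np.set_printoptions(precision=1,suppress=True)
im,D,K,T=load("wrist",10)
g=cv2.cvtColor(im,cv2.COLOR_BGR2GRAY)
m=np.zeros(g.shape,np.uint8); m[160:246,280:372]=g[160:246,280:372]<170
n,l,s,c=cv2.connectedComponentsWithStats(m)
for i in range(1,n):
  if s[i,4]>100: print(s[i],c[i],onz(K,T,*c[i],64))
mm=np.zeros(g.shape,np.uint8);
W=[]
vv,uu=np.mgrid[140:262,260:390]
P=np.array([dep(K,T,u,v,D[v,u]) for u,v in zip(uu.ravel(),vv.ravel())])
t=P[(P[:,2]>61)&(P[:,2]<69)]
print("collar depth",t.min(0),t.max(0),cv2.minEnclosingCircle(t[:,:2].astype(np.float32)))
tb=P[(P[:,2]>96)&(P[:,2]<104)];print("tab",tb.mean(0))
# jar in scene: bounding of cap, depth
im,D,K,T=load("scene",10)
for v in range(142,184,4): print(v,[tuple(map(int,dep(K,T,u,v,D[v,u]))) for u in (411,414,418,422,426,430,433)])
```

```text
[ 292  171   67   66 3471] [324.7 203.2] [494.9 242.5  64. ]
collar depth [453.4 200.1  61.1] [537.6 283.7  67.3] ((495.5933837890625, 241.67361450195312), 42.226444244384766)
tab [468.  275.6  99.6]
142 [(479, 205, 258), (119, 654, 20), (480, 228, 252), (488, 232, 253), (116, 726, 0), (124, 740, -1), (132, 746, -1)]
146 [(488, 195, 254), (490, 203, 252), (495, 210, 252), (502, 216, 252), (507, 223, 252), (515, 227, 253), (522, 228, 255)]
150 [(489, 195, 245), (495, 198, 246), (508, 196, 250), (515, 200, 252), (521, 207, 252), (522, 220, 248), (527, 224, 249)]
154 [(486, 200, 233), (496, 198, 236), (510, 194, 242), (516, 202, 242), (520, 210, 241), (523, 220, 239), (528, 224, 239)]
158 [(477, 212, 216), (496, 200, 226), (507, 200, 230), (514, 205, 231), (520, 211, 231), (524, 221, 229), (528, 226, 229)]
162 [(197, 554, 0), (498, 199, 217), (508, 200, 220), (516, 204, 222), (522, 211, 222), (521, 227, 216), (533, 221, 222)]
166 [(486, 205, 201), (500, 198, 208), (510, 200, 211), (517, 205, 212), (519, 216, 209), (257, 580, 0), (533, 223, 212)]
170 [(489, 202, 193), (500, 199, 198), (509, 202, 200), (516, 208, 201), (521, 216, 200), (277, 557, 0), (280, 568, -2)]
174 [(491, 200, 184), (500, 201, 187), (512, 200, 192), (518, 207, 192), (521, 217, 190), (294, 537, -1), (301, 543, -1)]
178 [(491, 202, 173), (503, 199, 178), (512, 201, 181), (517, 210, 180), (522, 218, 179), (313, 513, 0), (319, 521, -1)]
182 [(289, 452, -3), (297, 456, -1), (303, 469, -4), (314, 474, -1), (322, 483, -1), (332, 491, 0), (339, 496, 0)]
```

From this view the window is at about (495.3, 242). I'll average it with the other estimates and use (496.3, 241). The cap top at z≈252.5 puts the foot at about 172.5–173.5. I move over the window and lower in two stages.

Request:
send_rows --commands '[[[0,0.1,0.05,0,0,0],[0,0.157,0.074,0,0,0],[0.2,0.157,0.074,0,0,0],[0.4,0.157,0.074,0,0,0],[0.6,0.157,0.074,0,0,0],[0.7,0.157,0.074,0,0,0],[0.7,0.157,0.074,0,0,0],[0.7,0.157,0.074,0,0,0]]]'

```text
time_s: 21.4
ee_pos: [497.2, 242.2, 95.3]
ee_rot: [-7.9, 89.9, 28.0]
force: [0.4, 0.3, 0.6]
gripper_width: 45.7
```

Run:
```python
from mv import *
from h import *
np.set_printoptions(precision=3,suppress=True)
s=env.state();print(s['ee_pos'],s['force'],s['gripper_width'],s['time_s']);print(row([496.3,240.9,71],36.2))
for n in("scene","top"):
    c=env.get_calibration(n);p,D=env.grab_frame(n);cv2.imwrite(f"pics/{n}11.png",p[:,:,::-1]);np.save(f"pics/{n}11.npy",D);np.savez(f"pics/{n}11cal.npz",**c)
p=cv2.imread("pics/scene11.png");cv2.imwrite("pics/scene11c.png",cv2.resize(p[130:270,340:520],None,fx=4,fy=4))
im,D,K,T=load("scene",11)
vv,uu=np.mgrid[140:225,395:440]
P=np.array([dep(K,T,u,v,D[v,u]) for u,v in zip(uu.ravel(),vv.ravel())])
t=P[(P[:,2]>104)&(P[:,2]<125)&(np.hypot(P[:,0]-497,P[:,1]-240)<35)]
t2=t[:,:2];A=np.c_[2*t2,np.ones(len(t2))];x=np.linalg.lstsq(A,(t2**2).sum(1),rcond=None)[0];print(len(t),x[:2],np.sqrt(x[2]+x[:2]@x[:2]))
q=[proj(K,T,[496.3+0,240.9,z]) for z in (65,80,103.5,183.5)];print(q)
```

```text
[497.17  242.199  95.251] [0.385 0.262 0.606] 45.7154309510562 21.4
[ 0.242 -0.005 -0.015 -0.001  0.     0.   ]
121 [500.018 236.202] 18.717297545111666
[(np.float64(418.72666710758693), np.float64(212.58574012361052)), (np.float64(419.3383592849256), np.float64(207.46120213777385)), (np.float64(420.31538594266067), np.float64(199.2760227187378)), (np.float64(423.8233758788425), np.float64(169.88733941056014))]
```

View pics/scene11c.png

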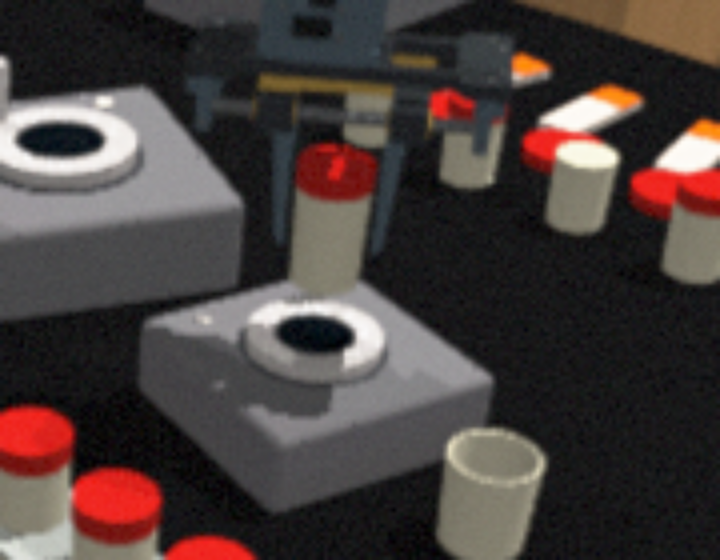

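Request:
send_rows --commands '[[[0.08,-0.005,-0.015,0,0,0],[0.15,-0.005,-0.015,0,0,0],[0.2,-0.005,-0.015,0,0,0],[0.23,-0.005,-0.015,0,0,0],[0.23,-0.005,-0.015,0,0,0],[0.23,-0.005,-0.015,0,0,0],[0.23,-0.005,-0.015,0,0,0]]]'

```text
time_s: 22.38
ee_pos: [495.8, 240.6, 71.7]
ee_rot: [-2.0, 90.0, 34.0]
force: [-0.1, -0.5, -1.3]
gripper_width: 45.6
```

Run:
```python
from mv import *
from h import *
np.set_printoptions(precision=3,suppress=True)
s=env.state();print(s['ee_pos'],s['force'],s['gripper_width'],s['time_s']);print(row([496.3,240.9,71],36.2))
for n in("scene","top","wrist"):
    c=env.get_calibration(n);p,D=env.grab_frame(n);cv2.imwrite(f"pics/{n}12.png",p[:,:,::-1]);np.save(f"pics/{n}12.npy",D);np.savez(f"pics/{n}12cal.npz",**c)
p=cv2.imread("pics/scene12.png");cv2.imwrite("pics/scene12c.png",cv2.resize(p[140:260,350:500],None,fx=5,fy=5))
im,D,K,T=load("scene",12)
hsv=cv2.cvtColor(im,cv2.COLOR_BGR2HSV)
m=(hsv[...,1]>120)&((hsv[...,0]<8)|(hsv[...,0]>170))
vv,uu=np.mgrid[140:225,395:440]
idx=[(u,v) for u,v in zip(uu.ravel(),vv.ravel())]
P=np.array([dep(K,T,u,v,D[v,u]) for u,v in idx])
red=np.array([m[v,u] for u,v in idx]); c=P[red&(np.hypot(P[:,0]-497,P[:,1]-240)<35)]
print("cap z max pct",np.percentile(c[:,2],[50,80,90,97]))
t=P[(np.hypot(P[:,0]-497,P[:,1]-240)<32)&(P[:,2]>68)&(P[:,2]<160)]
uus=np.array(idx)
for u in (412,415,418,421,424,427,430):
    print(u,[(v,*map(int,dep(K,T,u,v,D[v,u])),int(im[v,u].mean())) for v in range(198,222,2)])
```

```text
[495.792 240.6    71.685] [-0.077 -0.486 -1.251] 45.600898436192544 22.375
[ 0.007 -0.001  0.006 -0.001  0.     0.   ]
cap z max pct [159.472 160.755 161.245 161.967]
412 [(198, 488, 217, 112, 110), (200, 489, 217, 107, 112), (202, 491, 215, 103, 110), (204, 492, 215, 98, 114), (206, 494, 213, 93, 115), (208, 494, 214, 87, 118), (210, 494, 215, 82, 52), (212, 481, 232, 63, 10), (214, 488, 224, 63, 17), (216, 495, 217, 63, 40), (218, 501, 209, 64, 110), (220, 508, 201, 65, 110)]
415 [(198, 499, 215, 118, 115), (200, 500, 215, 112, 117), (202, 500, 216, 106, 119), (204, 502, 215, 102, 118), (206, 502, 215, 96, 119), (208, 503, 214, 91, 116), (210, 502, 216, 85, 119), (212, 485, 239, 62, 29), (214, 493, 230, 63, 7), (216, 498, 224, 62, 12), (218, 502, 220, 60, 83), (220, 511, 210, 63, 111)]
418 [(198, 505, 219, 118, 119), (200, 507, 217, 115, 116), (202, 507, 219, 108, 120), (204, 507, 219, 103, 117), (206, 507, 220, 97, 120), (208, 508, 220, 91, 119), (210, 508, 221, 85, 122), (212, 509, 220, 80, 71), (214, 496, 238, 62, 9), (216, 504, 229, 63, 1), (218, 509, 223, 62, 60), (220, 516, 2
[... 581 characters left out ...]
 241, 62, 18), (218, 520, 233, 63, 84), (220, 526, 225, 64, 116)]
427 [(198, 518, 236, 118, 118), (200, 518, 238, 111, 117), (202, 517, 240, 105, 120), (204, 518, 240, 100, 121), (206, 515, 245, 90, 137), (208, 493, 275, 63, 216), (210, 500, 267, 64, 223), (212, 506, 261, 63, 71), (214, 512, 253, 63, 18), (216, 518, 246, 63, 44), (218, 524, 239, 62, 111), (220, 533, 228, 66, 112)]
430 [(198, 523, 242, 118, 29), (200, 526, 238, 115, 53), (202, 469, 317, 54, 139), (204, 477, 308, 55, 151), (206, 480, 304, 52, 154), (208, 490, 292, 55, 221), (210, 507, 269, 66, 245), (212, 512, 265, 64, 243), (214, 517, 258, 63, 233), (216, 523, 251, 63, 212), (218, 529, 244, 63, 204), (220, 535, 237, 63, 195)]
```

View pics/scene12c.png

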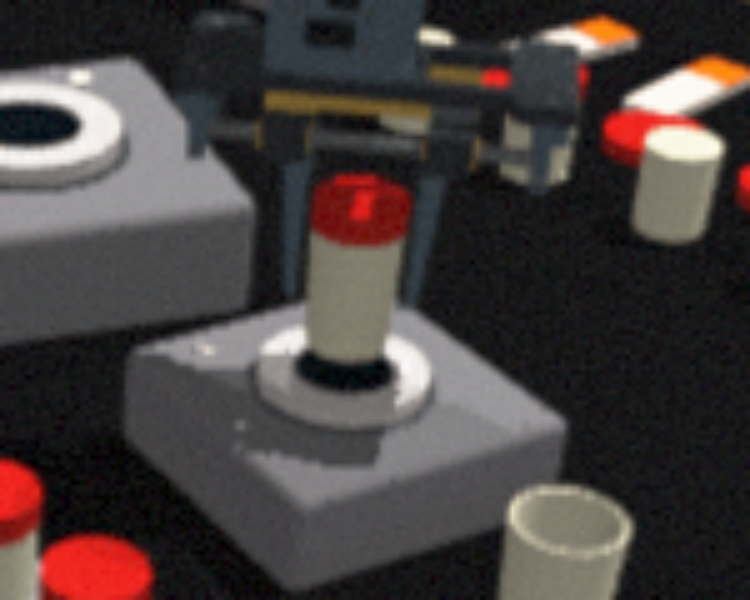

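View pics/top12.png

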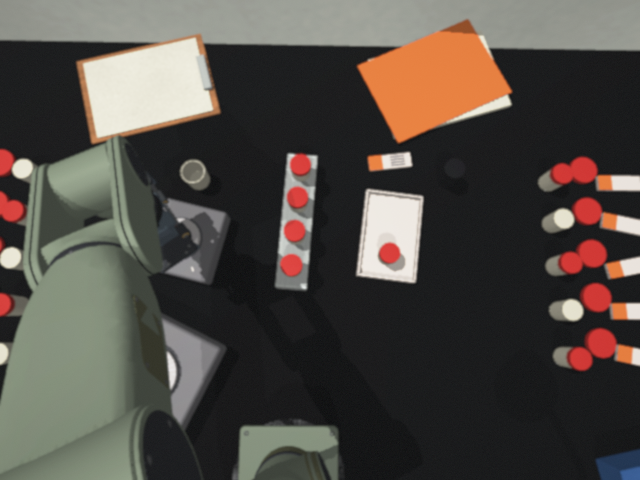

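View pics/wrist12.png

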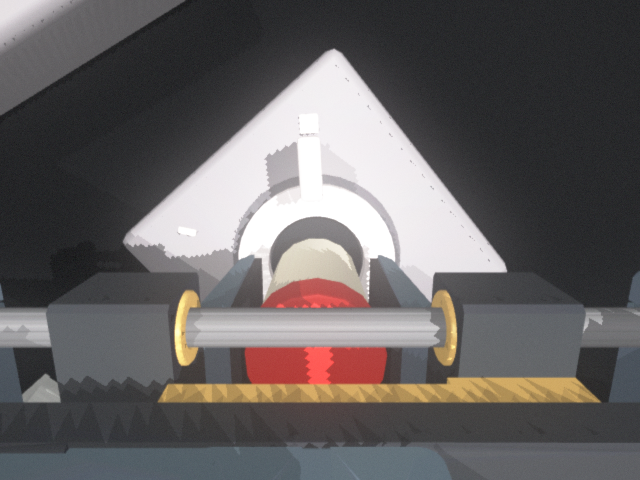

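Run:
```python
from h import *
from scipy.optimize import least_squares
np.set_printoptions(precision=2,suppress=True)
for n,win,z0,z1 in (("scene",(140,225,395,440),84,112),("wrist",(238,300,262,372),84,140)):
  im,D,K,T=load(n,12)
  a,b,c,d=win; vv,uu=np.mgrid[a:b,c:d]
  P=np.array([dep(K,T,u,v,D[v,u]) for u,v in zip(uu.ravel(),vv.ravel())])
  t=P[(P[:,2]>z0)&(P[:,2]<z1)&(np.hypot(P[:,0]-496,P[:,1]-241)<30)]
  for r0 in (23.,):
    f=least_squares(lambda x:np.hypot(t[:,0]-x[0],t[:,1]-x[1])-r0,[496,241],loss="soft_l1"); print(n,len(t),f.x, np.abs(f.fun).mean())
  lo=t[t[:,2]<(z0+z1)/2];hi=t[t[:,2]>=(z0+z1)/2]
  for q in(lo,hi):
    f=least_squares(lambda x:np.hypot(q[:,0]-x[0],q[:,1]-x[1])-23,[496,241],loss="soft_l1");print("  ",len(q),q[:,2].mean(),f.x)
im,D,K,T=load("wrist",12)
vv,uu=np.mgrid[180:300,230:410]
P=np.array([dep(K,T,u,v,D[v,u]) for u,v in zip(uu.ravel(),vv.ravel())])
t=P[(P[:,2]>62)&(P[:,2]<68)]; r=np.hypot(t[:,0]-496,t[:,1]-241); t=t[r<46]
print("collar in wrist",cv2.minEnclosingCircle(t[:,:2].astype(np.float32)))
```

```text
scene 170 [495.38 238.48] 1.2653949802147741
   82 90.95746892014158 [494.99 238.4 ]
   88 105.1324706032147 [495.67 238.5 ]
wrist 2938 [497.8  238.26] 0.5328520362151505
   1113 99.56114486712323 [498.04 237.83]
   1825 126.5784890666029 [497.64 238.5 ]
collar in wrist ((494.027587890625, 244.12246704101562), 41.8431396484375)
```

Run:
```python
from h import *
from scipy.optimize import least_squares
np.set_printoptions(precision=2,suppress=True)
im,D,K,T=load("wrist",12)
g=cv2.cvtColor(im,cv2.COLOR_BGR2GRAY)
print(g[205:250,300].tolist());print(g[205:250,318].tolist()); print(g[205:250,335].tolist())
for v in range(212,250,2): print(v,[tuple(map(int,dep(K,T,u,v,D[v,u]))) for u in (300,318,335)])
cv2.imwrite("pics/w12c.png",cv2.resize(im[180:300,230:400],None,fx=4.5,fy=4.5,interpolation=cv2.INTER_NEAREST))
```

```text
[255, 255, 255, 255, 255, 255, 255, 255, 255, 255, 255, 255, 255, 255, 178, 134, 135, 134, 137, 137, 138, 137, 134, 134, 131, 132, 134, 130, 132, 131, 130, 128, 127, 126, 125, 127, 159, 217, 222, 222, 222, 224, 222, 220, 218]
[255, 255, 255, 255, 255, 255, 255, 255, 255, 255, 255, 205, 138, 137, 137, 137, 139, 137, 134, 136, 131, 134, 136, 131, 134, 132, 134, 131, 130, 129, 130, 127, 133, 162, 227, 233, 232, 231, 231, 232, 231, 232, 231, 231, 231]
[255, 255, 255, 255, 255, 255, 255, 255, 255, 255, 255, 255, 255, 255, 250, 166, 135, 130, 139, 137, 135, 137, 136, 136, 135, 136, 132, 132, 131, 131, 131, 131, 129, 128, 126, 125, 125, 130, 179, 233, 239, 237, 237, 238, 238]
212 [(472, 259, 65), (479, 264, 64), (486, 270, 65)]
214 [(472, 258, 64), (480, 263, 64), (487, 269, 65)]
216 [(473, 257, 64), (482, 262, 57), (488, 268, 65)]
218 [(474, 256, 65), (482, 261, 62), (488, 267, 65)]
220 [(475, 254, 60), (482, 261, 64), (490, 265, 57)]
222 [(475, 254, 63), (483, 260, 63), (490, 265, 62)]
224 [(476, 253, 63), (483, 259, 63), (491, 264, 63)]
226 [(476, 253, 63), (484, 258, 63), (491, 264, 64)]
228 [(477, 251, 62), (485, 257, 63), (492, 263, 64)]
230 [(477, 251, 64), (485, 256, 64), (492, 262, 64)]
232 [(478, 250, 63), (486, 255, 63), (493, 261, 64)]
234 [(479, 249, 64), (486, 255, 64), (494, 260, 63)]
236 [(479, 248, 64), (487, 254, 63), (495, 259, 63)]
238 [(454, 297, 280), (488, 253, 63), (495, 258, 64)]
240 [(481, 246, 63), (485, 257, 86), (496, 257, 63)]
242 [(479, 250, 84), (485, 256, 88), (496, 256, 64)]
244 [(479, 250, 87), (485, 257, 93), (493, 259, 84)]
246 [(479, 251, 92), (485, 257, 97), (493, 259, 88)]
248 [(479, 251, 96), (485, 257, 100), (492, 260, 93)]
```

View pics/w12c.png

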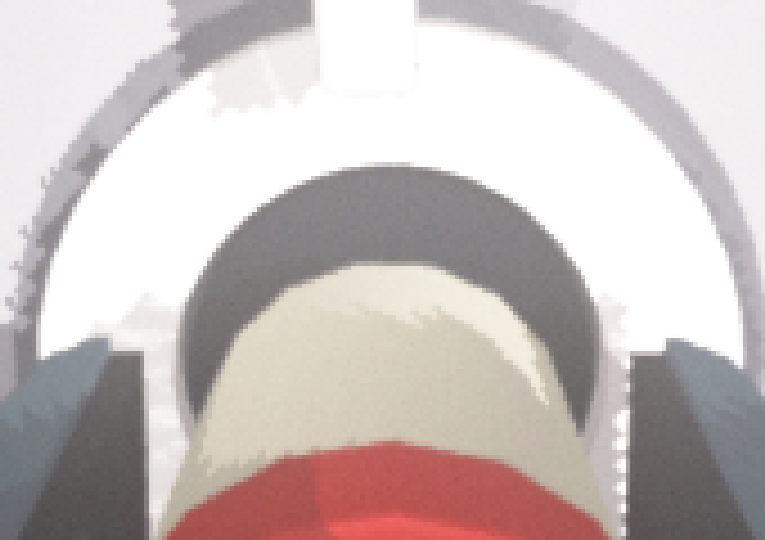

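Run:
```python
from h import *
np.set_printoptions(precision=1,suppress=True)
im,D,K,T=load("scene",12)
g=cv2.cvtColor(im,cv2.COLOR_BGR2GRAY)
for u in (416,418,420): print(u,g[205:226,u].tolist())
def edge(u,v,z): return onz(K,T,u,v,z)
cam=-T[:3,:3].T@T[:3,3]
for u in (416,418,420):
  col=g[205:226,u].astype(float)
  # jar foot: bright->dark midpoint ; glass lower: dark->bright
  d=np.diff(col); i=np.argmin(d[:12]); th=(col[i-2]+col[min(i+3,20)])/2
  j=[k for k in range(3,12) if col[k]>=th>col[k+1]][0]; vj=205+j+(col[j]-th)/(col[j]-col[j+1])
  th2=(col.min()+105)/2; j=[k for k in range(j+2,20) if col[k]<th2<=col[k+1]][0]; vg=205+j+(th2-col[j])/(col[j+1]-col[j])
  print(u,vj,vg,"foot z80/81",edge(u,vj,80),edge(u,vj,81.),"glass",edge(u,vg,64))
```

```text
416 [125, 122, 121, 126, 126, 125, 99, 42, 14, 8, 16, 10, 25, 77, 112, 115, 113, 114, 120, 105, 80]
418 [124, 125, 124, 123, 125, 126, 112, 73, 19, 10, 11, 1, 9, 59, 99, 113, 117, 113, 120, 107, 88]
420 [121, 126, 126, 125, 128, 128, 117, 79, 23, 2, 14, 13, 16, 57, 100, 112, 115, 115, 120, 121, 95]
416 211.56140350877192 217.60576923076923 foot z80/81 [504.  219.8  80. ] [505.  218.5  81. ] glass [506.7 219.1  64. ]
418 212.08333333333334 217.88 foot z80/81 [508.8 221.6  80. ] [509.8 220.3  81. ] glass [510.7 221.8  64. ]
420 212.14285714285714 217.91463414634146 foot z80/81 [512.2 225.1  80. ] [513.2 223.8  81. ] glass [514.  225.4  64. ]
```

The foot is at about 81 mm. By relative checks the jar is 1–4 mm short of the window's centre along tool y and about 1 mm along tool z. I'll make a small correction and lower by 0.5 mm.

Request:
send_rows --commands '[[[0.005,0.02,0.008,0,0,0],[0.005,0.02,0.008,0,0,0],[0.005,0.02,0.008,0,0,0],[0.005,0.02,0.008,0,0,0],[0.005,0.02,0.008,0,0,0],[0.005,0.02,0.008,0,0,0]]]'

```text
time_s: 23.28
ee_pos: [495.1, 242.6, 71.0]
ee_rot: [21.9, 90.0, 57.9]
force: [0.0, 0.2, -0.1]
gripper_width: 45.3
```

Run:
```python
from mv import *
from h import *
np.set_printoptions(precision=2,suppress=True)
s=env.state();print(s['ee_pos'],s['force'],s['gripper_width'],s['qvel'],s['time_s'])
n="scene";c=env.get_calibration(n);p,D=env.grab_frame(n);cv2.imwrite("pics/scene13.png",p[:,:,::-1])
K,T=c["mtx"],c["camera_from_world"]
hsv=cv2.cvtColor(p,cv2.COLOR_RGB2HSV)
m=(hsv[...,1]>120)&((hsv[...,0]<8)|(hsv[...,0]>170))
Z=[dep(K,T,u,v,D[v,u])[2] for v in range(165,200) for u in range(405,440) if m[v,u]]
print("cap top",np.percentile(Z,[80,90,95]))
```

```text
[495.13 242.6   70.98] [ 0.02  0.16 -0.07] 45.349391056669035 [-0.02  0.07 -0.01 -0.04  0.01 -0.03] 23.275
cap top [159.89 160.45 160.96]
```

View pics/scene13.png

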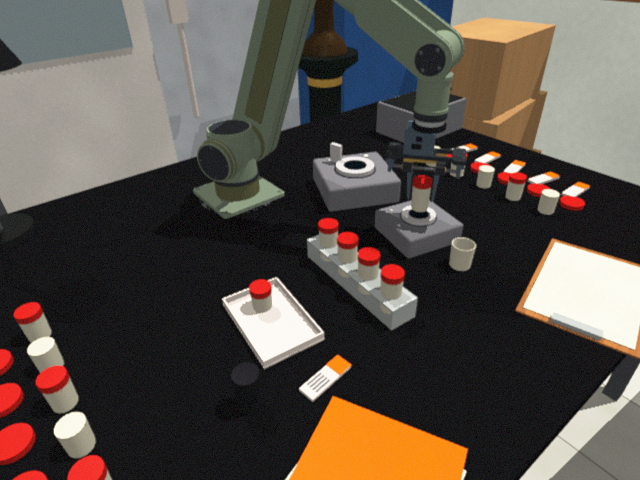

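The jar hovers upright over the window at (420,200). The short jar, rack jars, open jar and card are where they were. The arm is still, so I hand in.

Run:
```python
from workcell import env
print(env.job_done())
```

```text
the job is handed in; nothing more can be done
None
```

I locked the smaller reader's collar, then carried the tall jar over the rack. I handed in at about 23 s of the 67 s allowed, with the jar held upright above the window.

- **Collar:** I turned it clockwise by its tab until it hit a hard stop, where the arm stopped moving and the force rose. The tab then pointed at about 129–130°, and the broad mark lies at about 129°.
- **Jar:** At hand-in, the foot was about 80–80.5 mm above the table, so roughly 15 mm above the window. The grip was steady at 45 mm, and the measured force was about zero. The foot passed the rack about 65 mm above the cap tops.
- **Other items:** The last picture shows the short jar, rack jars, open jar and test card where they were.

Some checks failed or disagreed:
- **TCP offset:** The real fingertips sit about 39 mm short of the stated TCP along the tool. My first grip on the tab therefore closed on air above it, and I corrected for this in every later move.
- **Centring:** The cameras disagreed by a few mm. The scene view put the jar about 0–2 mm off centre and the wrist view about 4 mm, so I moved it about 2 mm as a compromise. I expect it to be centred within about 2–3 mm, but I did not measure that again after the move.

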